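# Load the parts box and swap it with the solvent can

## Robot

A 7-joint arm with a two-finger parallel gripper is mounted at the origin on the work surface. World frame = base frame: x ahead of the robot, y to its left, z up, the work surface at z = 0. Lengths are in m, angles in rad, forces in N, time in s.
With the tool pointing down it reaches from about 0.35 to 0.9 m from the base axis. Payload 8.1 kg.
Tool frame: the origin (TCP) lies between the finger pads; the fingertips stand 8 mm ahead of it and the grasp point (between the pads) lies 11 mm behind it (manip.tcp_to_tips is the distance from the TCP to the fingertips, in m); x points along the fingers, y is the direction in which the jaws open and shut, and the axes are right-handed (so a half turn about x gives the same grasp; the last joint's range is limited). The gripper opens to 85 mm and grips with 20 to 120 N. Pads are 22 mm wide; open, the fingers measure 114 mm over their backs; the gripper's body (76 mm by 85 mm) begins 54 mm behind the grasp point. The pads swing forward as they close: fully open they stand 13 mm farther back than shut.
Start: joints at [-1.393, 0.434, 0.025, 1.573, -0.012, 1.134, -0.075], TCP at [0.173, 0.601, 0.217] pointing down, gripper open.
Joint ranges: [-2.62, 2.62], [-0.44, 2.09], [-1.27, 1.32], [0.08, 2.57], [-1.32, 4.46], [0.12, 2], [-2.74, 2.74]. Speed limits (rad/s): [2.22, 2.22, 3.01, 3.01, 3.14, 3.14, 3.14].

## Interface

Orientations are given as a 3x3 rotation matrix whose columns are the frame's x, y, z axes.
In Python, from plant import manip gives the robot as it stands.
- The arm moves only by the tool drive_tool, never from a script. Its argument "deltas" is a list that holds one entry, the list of rows, each a list of 7 numbers: the opening in per cent of the stroke, from 0 (shut) to 100 (fully open), then the shift along the tool's x, y, z in cm, then the turn, a rotation vector about the tool's x, y, z in rad. In form: [[[gripper, tx, ty, tz, ax, ay, az], ...]]. A call has 1 to 5 rows; each row is the pose to reach, as a shift and turn from the pose measured when the call began, along the tool's axes at that moment; what a row does not reach only later rows make up. A row lasts 1/10 s, in which the tool goes at most 50 mm and 8.59 degrees, less where a joint would pass 70% of its speed; a pose out of reach is approached as far as the arm can. A call with a gripper value outside its range is refused whole. The fingers move at their own pace and stop on an object; "force" is the grip in N (left out, the last holds). Time passes only in rows, so rows that repeat a pose let the fingers close. It gives the time, the measured TCP pose, the force and the opening at its end, in the units of the state.
- manip.sense(): the state, without advancing time (a new reading comes with each control period).
- manip.grab_frame(name): name is "scene" or "top" or "wrist"; returns the picture (420x560x3 uint8, red, green, blue); there is no depth.
- manip.get_calibration(name): a dict with "mtx" (3x3 intrinsics, pixels), "rvec" (rotation vector, rad) and "tvec" (3), from world to camera coordinates, as OpenCV has them. Camera axes: x right, y down, z forward; pixel columns grow to the right and rows downward; lengths in m; the calibration is good to about 2 mm. A picture is of the moment at which its call begins: read the wrist's pose just before it. get_calibration takes no time and is no camera call; for the wrist camera it gives the pose at the moment of the call.
- manip.finish_job(): hands the job in, once; it reports no verdict.
The state is a dict: "clock": time; "joints": joint angles; "qvel": joint speeds; "effort": joint torques, N m; "eef_pos": TCP position; "ee_rot": TCP orientation; "force": force on the tool from outside, world axes, zero at the start; "torque": the same for the moment, N m; "opening": finger opening in m.
Only numpy, scipy, OpenCV 4.12 (cv2) and the standard library are available. Lean on these libraries where they do the work, as an engineer would, in place of code of your own. Each camera call takes 0.05 s, during which the arm holds its last target.

## Task

The parts box and the solvent can stand in each other's bays of the bench rack. Lift the lid off the box by its knob and lay it flat on the bench or the mat clear of the box, put every flanged sleeve into the box, put the lid back on so that it sits fully down, and swap box and can so that each ends up standing flat in the bay where the other was. Do not tip the box or the can over, and do not disturb the other things on the bench.

Things in the scene. Friction and masses are not known exactly. Their poses are not given: they have to be found in the camera images.
- parts_box: Open-topped oblong steel box, 186 mm long (its x) x 68 wide (y) x 84 high, walls and floor 5 mm (inside 176 x 58 mm), 0.36 to 0.54 kg empty, in a bay of the rack, length along the rack's x. Origin: centre of underside. Room for four sleeves standing in a row. Can be lifted by its long sides gripped just below the rim, lid on or off; too narrow inside for the fingers around a sleeve.
- lid: Loose lid, 120 g: plate 180 x 63 x 5 mm; under it two tapered bosses 6 mm deep at x = +-58 mm (44 mm dia at foot, 54 at plate) that enter the box with 2 mm play. Black knob mid-top, 24 mm dia, 22 high. Origin: centre, level with the bosses' undersides; plate at z 6-11 mm, knob z 11-33 mm. Seated, its origin is 78 mm above the box's, axes parallel, either way round. Starts on box.
- can: Oblong bare-metal solvent can, closed, 110 mm (its x) x 66 mm (its y) x 110 mm high, with a black screw cap (28 mm diameter, 12 mm high, 32 mm from the middle towards its +x) on top and a paper label on each long side; 0.35 to 0.65 kg. Stands in the other bay of the rack. Origin: centre of its underside.
- rack: Low aluminium two-bay tray fixed to the bench, 236 mm (its x) x 282 mm (its y); floor 4 mm thick, rims and middle divider 10 mm high. It stands left or right of the robot's middle line, the mat on the other side. Origin: centre of its underside.
- bay_a (a point): Centre of the floor of the rack's bay on its +y side, on the floor's surface (4 mm above the bench), axes as the rack's. The bay is 220 mm long (x) x about 127 mm wide (y) inside.
- bay_b (a point): The same for the bay on the rack's -y side; the two bay centres are 140 mm apart.
- mat: Black rubber bench mat fixed to the bench, 270 mm (its x) x 240 mm (its y) x 3 mm thick; the sleeves, the tape and the jar start on it. Origin: centre of its underside.
- sleeve1: Plain steel flanged sleeve, solid: round foot flange 40 mm diameter and 8 mm thick, above it a 26 mm diameter barrel, 62 mm high in all, about 60 g. It starts standing on its flange on the mat. Origin: centre of the underside of the flange; z along the barrel. May be absent (None): 2 to 4 of the four are there.
- sleeve2: Plain steel flanged sleeve, solid: round foot flange 40 mm diameter and 8 mm thick, above it a 26 mm diameter barrel, 62 mm high in all, about 60 g. It starts standing on its flange on the mat. Origin: centre of the underside of the flange; z along the barrel. May be absent (None): 2 to 4 of the four are there.
- sleeve3: Plain steel flanged sleeve, solid: round foot flange 40 mm diameter and 8 mm thick, above it a 26 mm diameter barrel, 62 mm high in all, about 60 g. It starts standing on its flange on the mat. Origin: centre of the underside of the flange; z along the barrel. May be absent (None): 2 to 4 of the four are there.
- sleeve4: Plain steel flanged sleeve, solid: round foot flange 40 mm diameter and 8 mm thick, above it a 26 mm diameter barrel, 62 mm high in all, about 60 g. It starts standing on its flange on the mat. Origin: centre of the underside of the flange; z along the barrel. May be absent (None): 2 to 4 of the four are there.
- tape: Bystander: cardboard-coloured roll of tape lying flat on the mat, 68 mm diameter, 24 mm high. Origin: centre of its underside.
- jar: Bystander: small clear jar with a white cap standing on the mat, 54 mm diameter, 58 mm high. Origin: centre of its underside.
- pliers: Bystander: pliers lying near the left edge, about 160 mm long along its x, from 110 mm behind the origin (handles, 60 mm spread) to 50 mm ahead, 12 mm high.
- hammer: Bystander: hammer lying at the right, 270 mm long along its x, origin near its middle, about 35 mm high.
- screwdriver: Bystander: screwdriver lying at the far side, 200 mm long along its x, origin near its middle.
- offcut: Bystander: wood offcut at the far side, 150 x 50 x 30 mm, origin at the centre of its underside.
- wrench: Bystander: wrench lying at the far side, 180 mm long along its x, origin near its middle.
Things that resemble listed ones, but are neither listed nor needed, are in the scene too. Leave any green or purple look-alike of the lid alone. Leave any green look-alike of the can alone.

How it is judged:
By the outcome, as a careful person would: the job done as asked, in the order asked, and still so for the second after the job is handed in, with the robot touching nothing.
Of sleeve1, sleeve2, sleeve3, sleeve4 only 2 to 4 are there at a start; the rules pass over those that are not, and their reading is None.
At some moment in a run one of sleeve1, sleeve2, sleeve3, sleeve4, lid may be knocked a few centimetres aside while the robot is not near it.
It also fails if it takes over 210 s, if anything falls off the work surface, if the arm or the gripper's body presses on something with over 40 N, if the wrist force passes 120 N, or if a joint passes its speed limit or range.

## Working session

There is one attempt and no reset: what is moved stays moved. The work goes in short steps, Python scripts to look and compute and a tool call to move; the robot and the scene stay as the last step left them, time stands still between calls to the robot, and variables do not carry over. Pictures are saved under pics/ and viewed, and the job is handed in when it is done.

Besides the shell and the picture viewer there is one more tool, called after "Call:" in YAML: its name, and indented under it one key for each argument. drive_tool: Moves the arm, as the interface text tells. Its arguments: {"type":"object","properties":{"deltas":{"type":"array"},"force":{"type":"number"}},"required":["deltas"]}

```bash
ls; mkdir -p pics
cat > h.py <<'E'
import numpy as np, cv2
from plant import manip
np.set_printoptions(precision=4,suppress=True)
def snap(n,f):
    im=manip.grab_frame(n); cv2.imwrite('pics/'+f+'.png',cv2.cvtColor(im,cv2.COLOR_RGB2BGR)); return im
def cal(n):
    c=manip.get_calibration(n); return np.array(c['mtx'],float),cv2.Rodrigues(np.array(c['rvec'],float))[0],np.array(c['tvec'],float).ravel()
def w(n,u,v,z,c=None):
    K,R,t=c or cal(n); d=R.T@np.linalg.solve(K,np.array([u,v,1.])); o=-R.T@t
    return o+d*(z-o[2])/d[2]
def pr(n,p,c=None):
    K,R,t=c or cal(n); q=K@(R@np.array(p,float)+t); return q[:2]/q[2]
def crop(f,g,x0,y0,x1,y1,s):
    im=cv2.imread('pics/'+f+'.png')[y0:y1,x0:x1]; cv2.imwrite('pics/'+g+'.png',cv2.resize(im,None,fx=s,fy=s,interpolation=cv2.INTER_CUBIC))
def st():
    s=manip.sense(); print(round(s['clock'],2),'pos',np.array(s['eef_pos']),'op',s['opening'],'F',np.array(s['force'])); print(np.array(s['ee_rot'])); print('q',np.array(s['joints'])); return s
E
python3 - <<'E'
from h import *
st()
for n in('scene','top','wrist'): snap(n,n+'0'); K,R,t=cal(n); print(n,K[0,0],-R.T@t)
E
```

```text
pics
0.0 pos [0.1731 0.6    0.2164] op 0.08519018936542899 F [-0.1696 -0.9852 -0.2471]
[[-0.0003  0.2772  0.9608]
 [-0.0016  0.9608 -0.2772]
 [-1.     -0.0016  0.0002]]
q [-1.3926  0.4352  0.025   1.5741 -0.0116  1.134  -0.0751]
scene 400.58320692523506 [ 1.0589 -0.8861  0.752 ]
top 500.3416140245024 [0.3937 0.001  1.5418]
wrist 336.10865441509173 [0.1032 0.6201 0.3732]
```

View pics/top0.png

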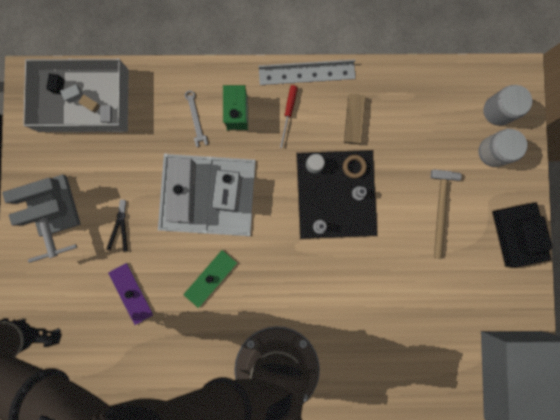

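View pics/scene0.png

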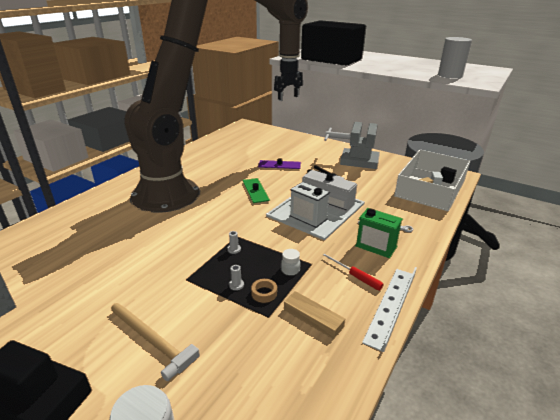

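View pics/wrist0.png

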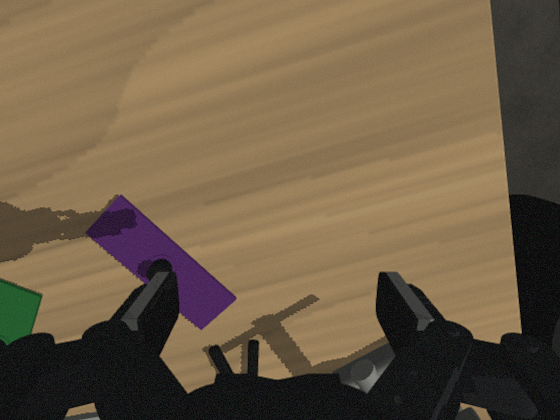

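The top view shows the rack at about (208,195) px, with the box and its grey lid (knob at 178,188) in the left bay and the can (cap at 228,178) in the right bay. Two sleeves stand on the mat, at (358,193) and (320,227). There are three lid-like things: grey on the box, purple at (131,294) and green at (211,279). The grey one is the lid. Of the cans, the bare-metal one in the rack is right and the green one at (235,107) is a decoy. I'll enlarge these areas.

Run:
```python
from h import *
crop('top0','c1',150,145,270,245,6)
crop('top0','c2',285,140,390,245,5.5)
```

```text
(no output)
```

View pics/c1.png

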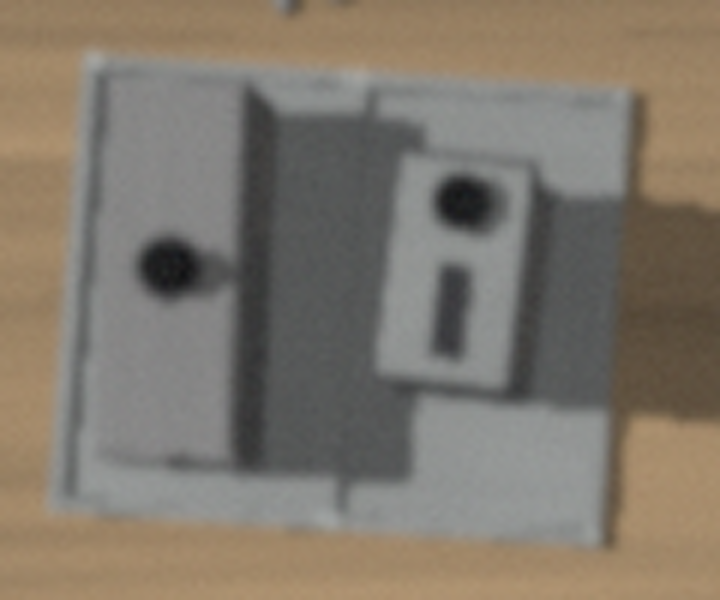

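View pics/c2.png

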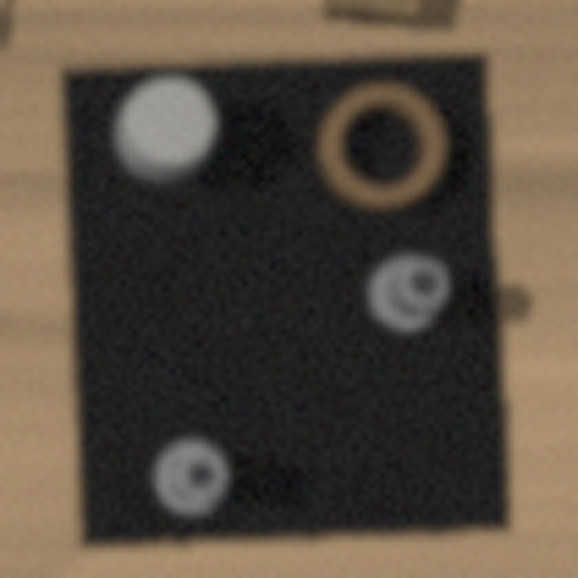

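```bash
cat > m.py <<'E'
from h import *
c=cal('top')
W=lambda u,v,z:w('top',u,v,z,c)
r=[W(*p,.01) for p in[(165.8,154.7),(255,160.3),(250.8,235.8),(159.2,229.7)]]
print('rack',np.mean(r,0),[np.linalg.norm(r[i]-r[(i+1)%4]) for i in range(4)]); 
def ang(a,b): return np.degrees(np.arctan2(*(a-b)[[1,0]]))
print('xdir',ang(r[0],r[3]),ang(r[1],r[2]),'ydir',ang(r[0],r[1])-90,ang(r[3],r[2])-90)
b=[W(*p,.093) for p in[(168,158.3),(191,158.7),(189.3,222.5),(166.3,221.3)]]
print('lid',np.mean(b,0),ang(b[0],b[3]),ang(b[1],b[2]),[np.linalg.norm(b[i]-b[(i+1)%4]) for i in range(4)],'knob',W(178.3,189.7,.115))
b=[W(*p,.114) for p in[(217.5,170.3),(238.7,172),(234.2,210),(213,207.5)]]
print('can',np.mean(b,0),ang(b[0],b[3]),ang(b[1],b[2]),[np.linalg.norm(b[i]-b[(i+1)%4]) for i in range(4)],'cap',W(227.2,178.7,.126))
print('s1',W(362.3,191.5,.065),'s2',W(321.7,226.2,.065))
print('flange',W(285+405/5.5,140+295/5.5,.011),W(285+190/5.5,140+477/5.5,.011))
print('jar',W(285+170/5.5,140+122/5.5,.06),'tape',W(285+383/5.5,140+145/5.5,.027))
print('greencan',W(235,107,.11),'offcut',W(355,120,.03))
E
python3 m.py
```

```text
rack [0.5298 0.2085 0.01  ] [np.float64(0.2757996732135625), np.float64(0.23291501951703533), np.float64(0.28033386968436236), np.float64(0.23178632399951066)]
xdir -4.436086322134292 -3.318730937734974 ydir -3.9188819852777925 -4.148888622472825
lid [0.5371 0.2816 0.093 ] -1.002512096186113 -1.1660891405697444 [np.float64(0.06705757895552762), np.float64(0.18616948387211987), np.float64(0.06657984879419664), np.float64(0.18381941788154063)] knob [0.5359 0.2784 0.115 ]
can [0.5347 0.1425 0.114 ] -6.714457056421439 -6.740867131861406 [np.float64(0.06108132291970035), np.float64(0.11000186250602657), np.float64(0.061001797447758146), np.float64(0.10771696358503857)] cap [0.5655 0.1375 0.126 ]
s1 [ 0.5326 -0.2572  0.065 ] s2 [ 0.4304 -0.1354  0.065 ]
flange [ 0.5311 -0.2552  0.011 ] [ 0.4302 -0.1338  0.011 ]
jar [ 0.6217 -0.1209  0.06  ] tape [ 0.6133 -0.2418  0.027 ]
greencan [0.777  0.1166 0.11  ] offcut [ 0.7562 -0.2448  0.03  ]
```

```bash
cat >> h.py <<'E'
from scipy.spatial.transform import Rotation as Ro
def plan(p,yaw=None):
    """target TCP pos, jaw(y) axis yaw in deg world (mod 180), tool straight down. prints the delta row"""
    s=manip.sense(); R=np.array(s['ee_rot']); q=np.array(s['eef_pos'])
    d=R.T@(np.array(p,float)-q)*100
    if yaw is None: yaw=np.degrees(np.arctan2(R[1,1],R[0,1]))
    best=None
    for k in(-360,-180,0,180,360):
        a=np.radians(yaw+k); y=np.array([np.cos(a),np.sin(a),0]); x=np.array([0,0,-1.]); T=np.column_stack([x,y,np.cross(x,y)])
        rv=Ro.from_matrix(R.T@T).as_rotvec()
        if best is None or np.linalg.norm(rv)<np.linalg.norm(best): best=rv
    print('cm',d.round(2),'rv',best.round(3),'q7',round(s['joints'][6],2),'pos',q.round(4),'op',round(s['opening'],4),'F',np.array(s['force']).round(1),'t',round(s['clock'],1))
E
python3 - <<'E'
from h import *
print(manip.tcp_to_tips)
plan([.536,.279,.217],88.5)
E
```

```text
0.008
cm [ -0.01 -20.79  43.77] rv [-0.255 -0.     0.001] q7 -0.08 pos [0.1731 0.6001 0.2166] op 0.0854 F [-0.5 -0.5  0. ] t 0.1
```

Call:
drive_tool:
  deltas:
    - [[100,-1,-4,9,-0.05,0,0],[100,-2,-8,18,-0.1,0,0],[100,-2,-12,27,-0.15,0,0],[100,-2,-16,35,-0.2,0,0],[100,-2,-20.8,43.8,-0.255,0,0]]

```text
clock: 0.65
eef_pos: [0.3634, 0.4361, 0.2321]
ee_rot: [[-0.0, 0.024, 1.0], [-0.001, 1.0, -0.024], [-1.0, -0.001, -0.0]]
force: [0.8, -0.1, 0.2]
opening: 0.0858
```

Call:
drive_tool:
  deltas:
    - [[100,0,0,0,0,0,0]]

```text
clock: 0.75
eef_pos: [0.3701, 0.4297, 0.2323]
ee_rot: [[0.003, 0.033, 0.999], [-0.004, 0.999, -0.033], [-1.0, -0.004, 0.003]]
force: [0.3, 0.0, 0.8]
opening: 0.0854
```

Run:
```python
from h import *
plan([.536,.279,.217],88.5)
```

```text
cm [  1.64 -14.51  17.07] rv [-0.007  0.003  0.004] q7 0.6 pos [0.3701 0.4297 0.2323] op 0.0854 F [0.3 0.  0.8] t 0.8
```

Call:
drive_tool:
  deltas:
    - [[100,0,-5,6,0,0,0],[100,0,-10,12,0,0,0],[100,0,-14.5,17,0,0,0],[100,0,-14.5,17,0,0,0],[100,0,-14.5,17,0,0,0]]

```text
clock: 1.25
eef_pos: [0.5378, 0.2756, 0.2333]
ee_rot: [[0.004, 0.037, 0.999], [-0.005, 0.999, -0.037], [-1.0, -0.005, 0.004]]
force: [0.5, -0.5, 0.1]
opening: 0.0854
```

Run:
```python
from h import *
plan([.536,.279,.217],88.5)
c=cal('wrist');snap('wrist','w1')
print(pr('wrist',[.536,.279,.115],c))
```

```text
cm [ 1.62  0.35 -0.2 ] rv [-0.011  0.004  0.005] q7 1.02 pos [0.5378 0.2756 0.2333] op 0.0854 F [ 0.5 -0.5  0.1] t 1.2
[282.0502 202.0475]
```

View pics/w1.png

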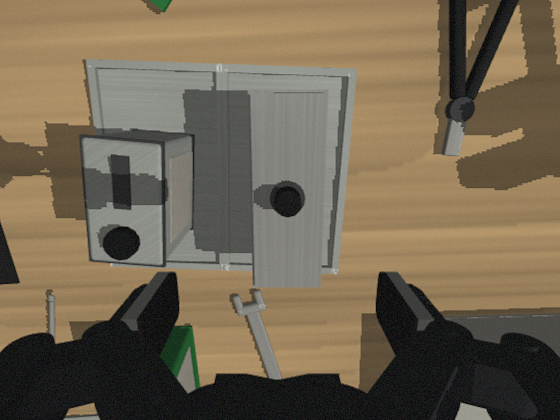

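The wrist view shows the lid on the box in the +y bay, with the knob top at (288,197) and lid corners at (250,92), (327,92), (321,288) and (254,287). The can is at (137,200).

Run:
```python
from h import *
c=cal('wrist')
W=lambda u,v,z:w('wrist',u,v,z,c)
print('knob',W(288,197,.115))
b=[W(*p,.093) for p in[(250,92),(327,92),(321,288),(254,287)]]
print(np.array(b),np.mean(b,0))
r=[W(*p,.014) for p in[(87,60),(354,71),(336,272)]]
print(np.array(r), (r[0]+r[2])/2)
K,R,t=c;print(-R.T@t, R)
```

```text
knob [0.5357 0.2793 0.115 ]
[[0.4503 0.251  0.093 ]
 [0.4531 0.3148 0.093 ]
 [0.6347 0.3091 0.093 ]
 [0.6311 0.2431 0.093 ]] [0.5423 0.2795 0.093 ]
[[0.4077 0.0792 0.014 ]
 [0.4299 0.3532 0.014 ]
 [0.6579 0.3367 0.014 ]] [0.5328 0.208  0.014 ]
[0.4678 0.2749 0.3893] [[ 0.0422  0.9991 -0.0073]
 [ 0.9561 -0.0382  0.2907]
 [ 0.2901 -0.0193 -0.9568]]
```

Run:
```python
from h import *
plan([.537,.279,.106],88)
```

```text
cm [12.71  0.88 -0.56] rv [-0.007  0.006  0.008] q7 1.02 pos [0.5414 0.2709 0.2332] op 0.0854 F [ 3.2 -3.4  1.2] t 1.3
```

Call:
drive_tool:
  deltas:
    - [[100,4,0.9,-0.5,0,0,0],[100,6,0.9,-0.5,0,0.006,0.008],[100,6,0.9,-0.5,0,0.006,0.008],[100,6,0.9,-0.5,0,0.006,0.008]]

```text
clock: 1.7
eef_pos: [0.537, 0.2799, 0.1734]
ee_rot: [[-0.0, 0.042, 0.999], [-0.0, 0.999, -0.042], [-1.0, -0.0, -0.0]]
force: [-0.1, -0.5, 0.5]
opening: 0.0855
```

Run:
```python
from h import *
plan([.536,.279,.106],88)
c=cal('wrist');snap('wrist','w2');plan([.537,.279,.106],88)
crop('w2','w2c',180,60,420,300,3)
for z in(.093,.115): print(pr('wrist',[.536,.279,z],c))
import pickle;pickle.dump(c,open('w2.pkl','wb'))
```

```text
cm [ 6.74 -0.1  -0.1 ] rv [-0.007 -0.     0.   ] q7 1.02 pos [0.537  0.2799 0.1734] op 0.0855 F [-0.1 -0.5  0.5] t 1.7
cm [ 6.82 -0.14 -0.06] rv [-0.007  0.001 -0.001] q7 1.02 pos [0.5375 0.2803 0.1742] op 0.0854 F [0.7 0.6 0.7] t 1.8
[276.0052 216.6402]
[275.9205 226.1012]
```

View pics/w2c.png

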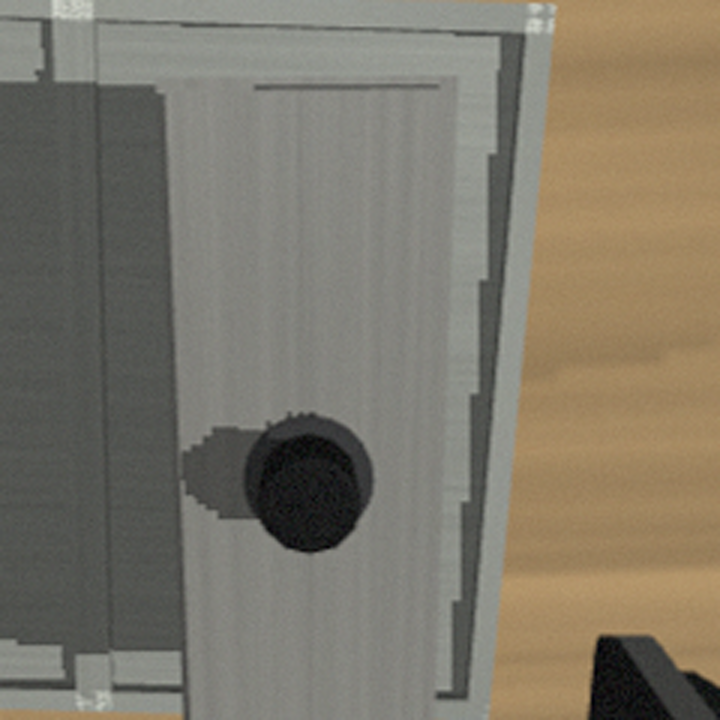

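Run:
```python
from h import *
import pickle;c=pickle.load(open('w2.pkl','rb'))
k=w('wrist',283.3,224.3,.115,c);print(k,w('wrist',283,219,.093,c))
# lid edges at z .093 direction
L=[w('wrist',180+x/3,60+y/3,.093,c) for x,y in[(168,100),(183,560),(456,100),(437,620)]]
for a,b in((0,1),(2,3)): d=L[b]-L[a];print(np.degrees(np.arctan2(d[1],d[0])))
print(L[0],L[2])
plan([k[0],k[1],.106],88)
```

```text
[0.5349 0.284  0.115 ] [0.538  0.2841 0.093 ]
-2.4184807651835603
-1.966042743194258
[0.4494 0.2561 0.093 ] [0.4521 0.3198 0.093 ]
cm [ 6.82  0.35 -0.29] rv [-0.007  0.001 -0.001] q7 1.02 pos [0.5375 0.2803 0.1742] op 0.0854 F [0.7 0.6 0.7] t 1.8
```

Call:
drive_tool:
  deltas:
    - [[100,2,0.1,-0.1,-0.003,0,0],[100,4,0.2,-0.1,-0.007,0,0],[100,6,0.2,-0.1,-0.007,0,0],[100,6.8,0.2,-0.1,-0.007,0,0],[100,6.8,0.2,-0.1,-0.007,0,0]]

```text
clock: 2.25
eef_pos: [0.5366, 0.2826, 0.1064]
ee_rot: [[0.001, 0.035, 0.999], [0.001, 0.999, -0.035], [-1.0, 0.001, 0.001]]
force: [-0.1, 0.5, -0.5]
opening: 0.0856
```

Call:
drive_tool:
  deltas:
    - [[20,0,0,0,0,0,0],[20,0,0,0,0,0,0],[20,0,0,0,0,0,0]]
  force: 30

```text
clock: 2.55
eef_pos: [0.5371, 0.283, 0.1075]
ee_rot: [[0.003, 0.035, 0.999], [0.002, 0.999, -0.035], [-1.0, 0.002, 0.002]]
force: [-0.5, -0.6, 0.3]
opening: 0.0437
```

Call:
drive_tool:
  deltas:
    - [[10,0,0,0,0,0,0],[10,0,0,0,0,0,0],[10,0,0,0,0,0,0]]

```text
clock: 2.85
eef_pos: [0.5372, 0.283, 0.1076]
ee_rot: [[0.003, 0.035, 0.999], [0.002, 0.999, -0.035], [-1.0, 0.002, 0.003]]
force: [0.3, -0.3, -0.0]
opening: 0.0086
```

Run:
```python
from h import *
snap('wrist','w3');snap('scene','s3');crop('s3','s3c',200,100,420,260,3.5);plan([.536,.279,.106],88)
```

```text
cm [ 0.15 -0.4  -0.1 ] rv [ 0.     0.002 -0.002] q7 1.03 pos [0.5371 0.283  0.1075] op 0.0086 F [-0.3  0.7  0.3] t 3.0
```

View pics/w3.png

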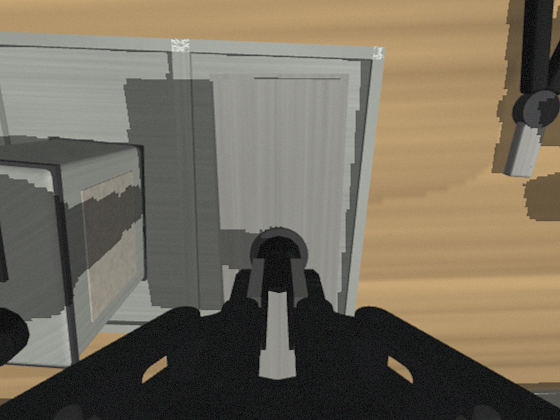

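View pics/s3c.png

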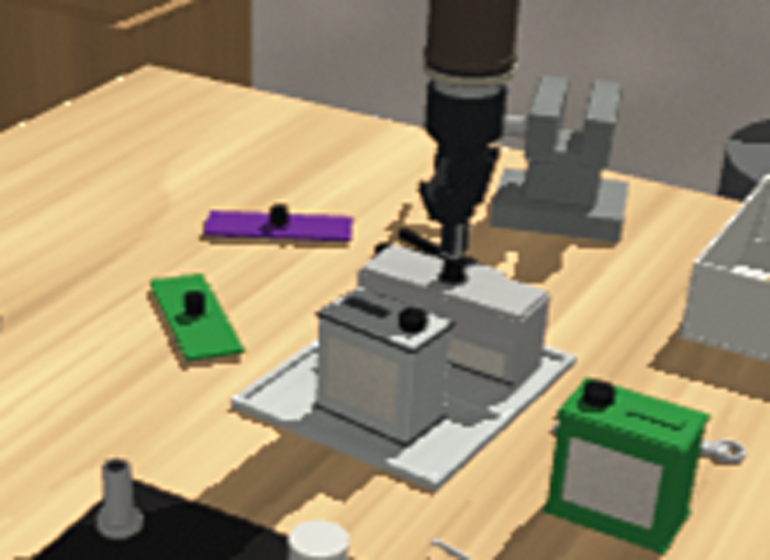

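Run:
```python
from h import *
c=cal('wrist')
for p in([.5371,.283,.0995],[.5371,.283,.115],[.526,.283,.0995],[.5371,.283,.093],[.515,.283,.093],[.515,.283,.115]): print(p,pr('wrist',p,c))
print('knob base',w('wrist',278,252,.093,c), 'knob top',w('wrist',278,255,.115,c))
crop('w3','w3c',200,190,360,310,5)
crop('s3','s3d',300,130,360,190,10)
```

```text
[0.5371, 0.283, 0.0995] [277.5313 257.8664]
[0.5371, 0.283, 0.115] [277.6422 270.9189]
[0.526, 0.283, 0.0995] [276.8039 238.2666]
[0.5371, 0.283, 0.093] [277.4901 253.0176]
[0.515, 0.283, 0.093] [276.0654 214.4939]
[0.515, 0.283, 0.115] [276.0327 227.9536]
knob base [0.5365 0.2833 0.093 ] knob top [0.5287 0.2835 0.115 ]
```

View pics/w3c.png

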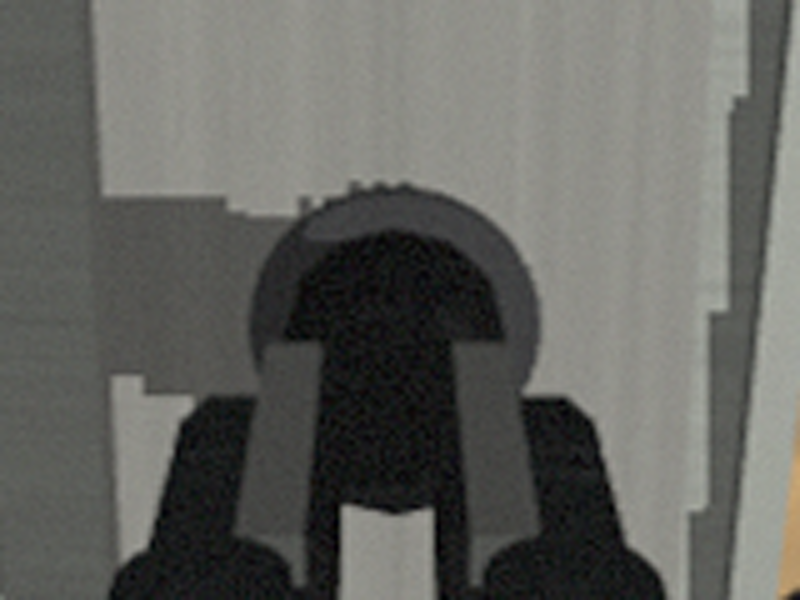

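View pics/s3d.png

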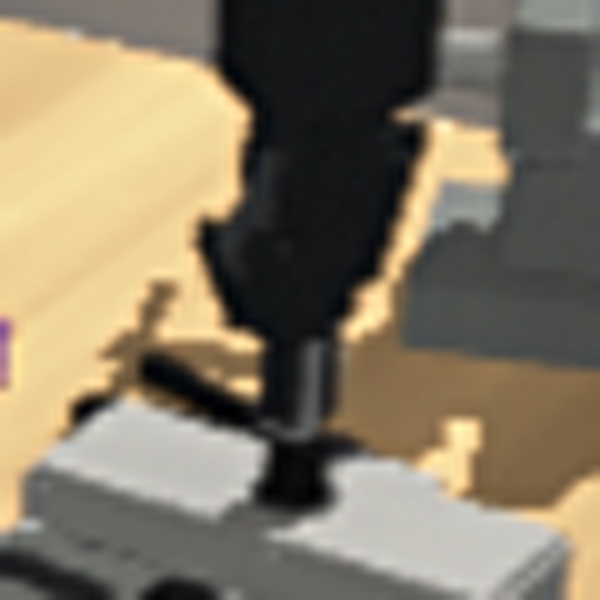

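Call:
drive_tool:
  deltas:
    - [[50,0,0,0,0,0,0],[50,0,0,0,0,0,0],[50,0,0,0,0,0,0],[50,0,0,0,0,0,0]]

```text
clock: 3.35
eef_pos: [0.5371, 0.283, 0.1074]
ee_rot: [[0.002, 0.035, 0.999], [0.002, 0.999, -0.035], [-1.0, 0.002, 0.002]]
force: [0.5, -0.2, 0.0]
opening: 0.0428
```

Run:
```python
from h import *
plan([.536,.279,.106],88);c=cal('wrist');print(-c[1].T@c[2])
snap('wrist','w4');snap('scene','s4');
crop('w4','w4c',180,190,380,340,4)
crop('s4','s4d',300,130,360,190,8)
a=cv2.imread('pics/w4c.png');b=cv2.imread('pics/s4d.png')
```

```text
cm [ 0.14 -0.4  -0.1 ] rv [ 0.     0.002 -0.002] q7 1.03 pos [0.5371 0.283  0.1074] op 0.0428 F [ 0.5 -0.2  0. ] t 3.4
[0.464  0.2849 0.2638]
```

View pics/w4c.png

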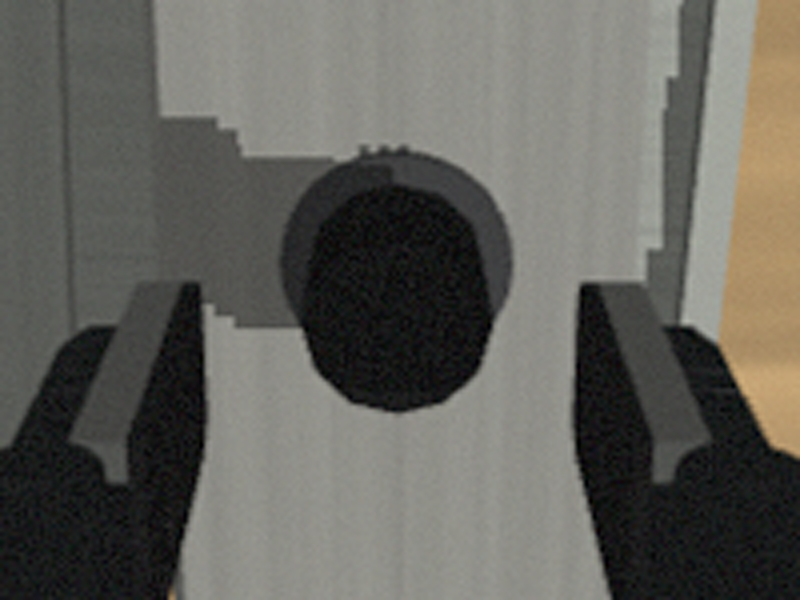

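View pics/s4d.png

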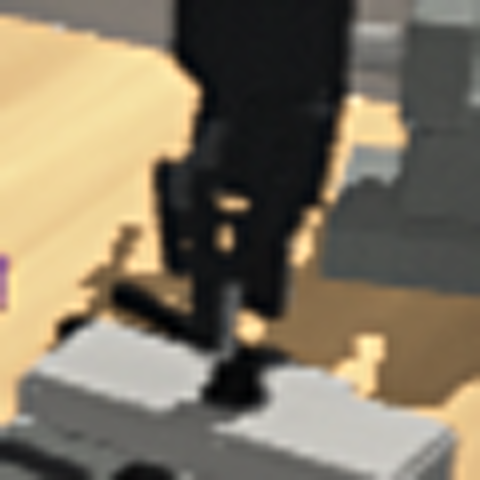

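Call:
drive_tool:
  deltas:
    - [[50,0.4,0,-0.1,0,0,0],[50,0.8,0,-0.1,0,0,0],[50,1.2,0,-0.1,0,0,0],[50,1.2,0,-0.1,0,0,0]]

```text
clock: 3.85
eef_pos: [0.5357, 0.2828, 0.0946]
ee_rot: [[0.001, 0.035, 0.999], [0.001, 0.999, -0.035], [-1.0, 0.001, 0.001]]
force: [-0.1, -1.0, -0.0]
opening: 0.0426
```

Run:
```python
from h import *
plan([.536,.279,.106],88)
snap('wrist','w5');snap('scene','s5');
crop('w5','w5c',180,190,380,340,4)
crop('s5','s5d',300,130,360,190,8)
```

```text
cm [-1.14 -0.37  0.05] rv [ 0.     0.001 -0.001] q7 1.03 pos [0.5357 0.2828 0.0946] op 0.0426 F [-0.1 -1.  -0. ] t 3.9
```

View pics/w5c.png

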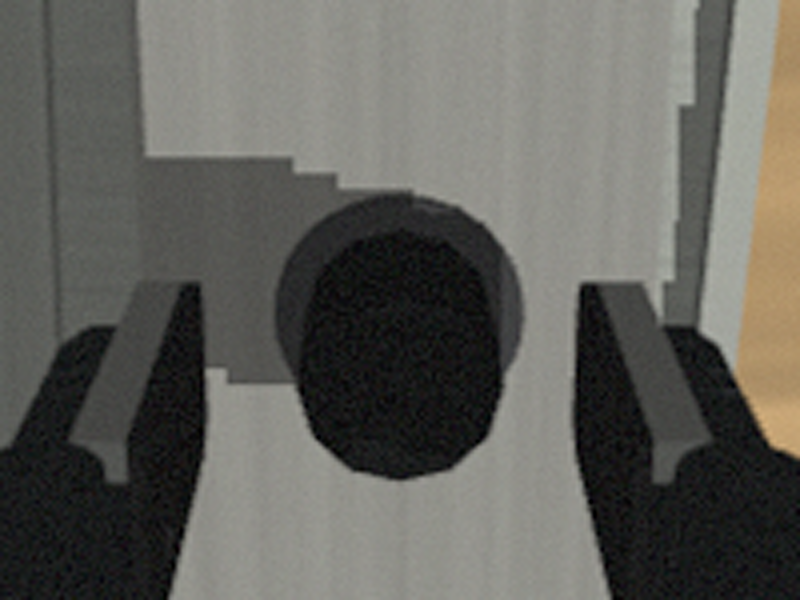

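View pics/s5d.png

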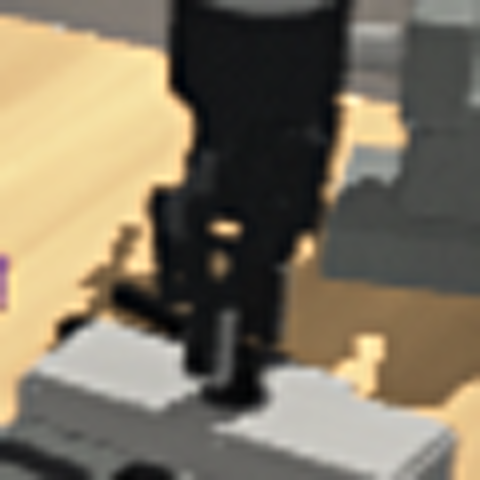

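Call:
drive_tool:
  deltas:
    - [[15,0,0,0,0,0,0],[10,0,0,0,0,0,0],[10,0,0,0,0,0,0],[10,0,0,0,0,0,0]]
  force: 40

```text
clock: 4.35
eef_pos: [0.5363, 0.283, 0.0956]
ee_rot: [[0.003, 0.035, 0.999], [0.002, 0.999, -0.035], [-1.0, 0.002, 0.003]]
force: [-0.7, -0.5, 4.4]
opening: 0.0212
```

Call:
drive_tool:
  deltas:
    - [[10,-0.5,0,0,0,0,0],[10,-1.5,0,0,0,0,0],[10,-4,0,0,0,0,0],[10,-7,0,0,0,0,0],[10,-8,0,0,0,0,0]]

```text
clock: 4.85
eef_pos: [0.5375, 0.2836, 0.1791]
ee_rot: [[0.007, 0.035, 0.999], [0.004, 0.999, -0.035], [-1.0, 0.004, 0.006]]
force: [1.4, 1.3, 0.0]
opening: 0.0209
```

Run:
```python
from h import *
plan([.50,.0,.17],88)
c=cal('top');print(w('top',297,152,.003,c),w('top',300,238,.003,c),w('top',375,150,.003,c))
snap('wrist','w6')
```

```text
cm [  0.77 -28.48  -2.76] rv [-0.     0.006 -0.004] q7 1.02 pos [0.5375 0.2836 0.1791] op 0.0209 F [1.4 1.3 0. ] t 4.8
[ 0.6627 -0.0672  0.003 ] [ 0.3961 -0.0741  0.003 ] [ 0.6678 -0.3099  0.003 ]
```

View pics/w6.png

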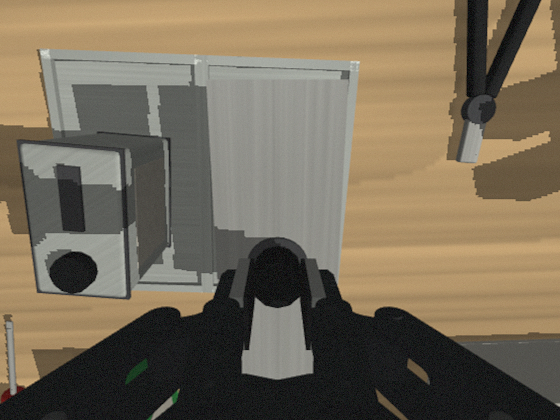

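Call:
drive_tool:
  deltas:
    - [[10,-0.5,-2,-0.3,0,0,0],[10,-0.5,-6,-1,0,0,0],[10,-0.5,-10,-1.5,0,0,0],[10,-0.5,-14,-2,0,0,0],[10,-0.5,-18,-2.5,0,0,0]]

```text
clock: 5.4
eef_pos: [0.505, 0.1022, 0.1825]
ee_rot: [[0.006, 0.035, 0.999], [0.004, 0.999, -0.035], [-1.0, 0.004, 0.006]]
force: [0.8, 0.1, -1.1]
opening: 0.0211
```

Call:
drive_tool:
  deltas:
    - [[10,0,-4,-0.5,0,0,0],[10,0,-8,-0.5,0,0,0],[10,0,-10,-0.5,0,0,0],[10,0,-10,-0.5,0,0,0]]

```text
clock: 5.8
eef_pos: [0.4951, -0.0022, 0.1814]
ee_rot: [[0.004, 0.042, 0.999], [0.002, 0.999, -0.042], [-1.0, 0.002, 0.004]]
force: [0.3, 0.6, -2.0]
opening: 0.0214
```

Run:
```python
from h import *
plan([.50,.0,.03],88)
snap('scene','s7')
```

```text
cm [15.15  0.2   0.42] rv [-0.007  0.004 -0.002] q7 1.5 pos [ 0.4951 -0.0022  0.1814] op 0.0214 F [ 0.3  0.6 -2. ] t 5.8
```

View pics/s7.png

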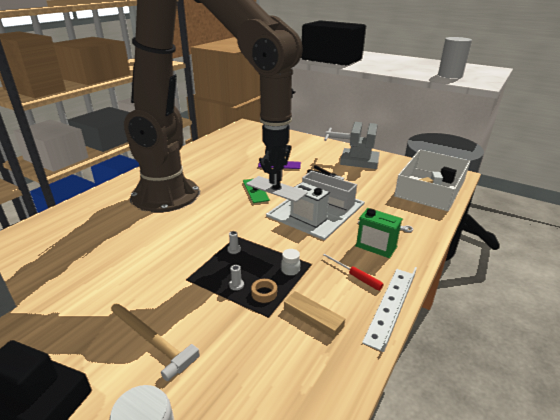

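Call:
drive_tool:
  deltas:
    - [[10,3,0.1,0.2,0,0,0],[10,7,0.2,0.4,0,0,0],[10,11,0.2,0.4,0,0,0],[10,14.5,0.2,0.4,0,0.004,0],[10,15.8,0.2,0.4,0,0.004,0]]

```text
clock: 6.35
eef_pos: [0.4975, 0.0038, 0.02]
ee_rot: [[-0.005, 0.037, 0.999], [0.003, 0.999, -0.037], [-1.0, 0.003, -0.005]]
force: [-0.8, -0.1, -0.4]
opening: 0.0213
```

Call:
drive_tool:
  deltas:
    - [[10,0.4,0,0,0,0,0],[10,0.4,0,0,0,0,0]]

```text
clock: 6.55
eef_pos: [0.4968, 0.0047, 0.0152]
ee_rot: [[-0.007, 0.036, 0.999], [0.004, 0.999, -0.036], [-1.0, 0.003, -0.007]]
force: [0.2, 0.1, -1.4]
opening: 0.021
```

Call:
drive_tool:
  deltas:
    - [[10,0.2,0,0,0,0.007,-0.004],[10,0.2,0,0,0,0.007,-0.004],[10,0.25,0,0,0,0.007,-0.004]]

```text
clock: 6.85
eef_pos: [0.4974, 0.0051, 0.0135]
ee_rot: [[-0.012, 0.036, 0.999], [0.0, 0.999, -0.036], [-1.0, -0.0, -0.012]]
force: [-1.4, 0.6, 8.5]
opening: 0.0214
```

Run:
```python
from h import *
plan([.50,.0,.015],88)
snap('scene','s8'); crop('s8','s8c',200,120,360,240,5)
```

```text
cm [-0.15 -0.5   0.27] rv [-0.001 -0.012  0.   ] q7 1.56 pos [0.4974 0.0051 0.0135] op 0.0214 F [-1.4  0.6  8.5] t 6.8
```

View pics/s8c.png

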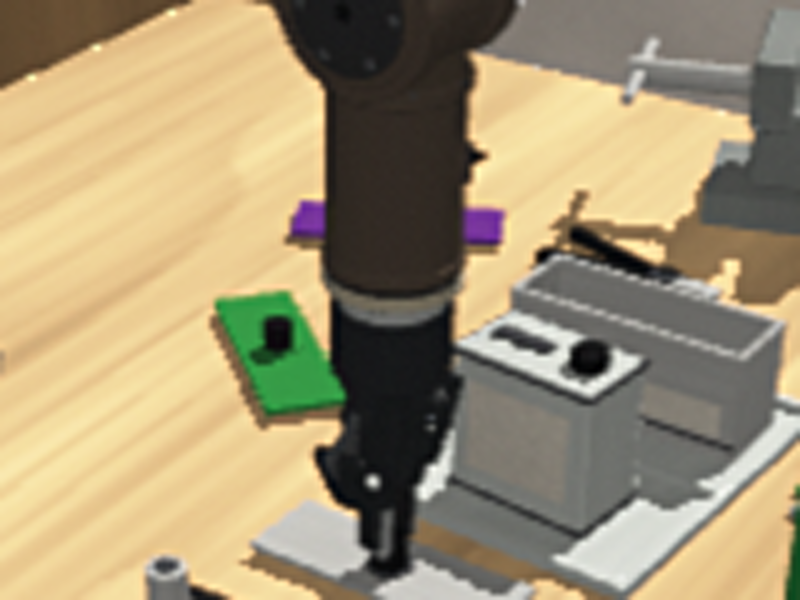

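Call:
drive_tool:
  deltas:
    - [[50,-0.1,0,0,0,0,0],[50,-0.1,0,0,0,0,0],[50,-0.1,0,0,0,0,0]]

```text
clock: 7.2
eef_pos: [0.4976, 0.005, 0.0147]
ee_rot: [[-0.012, 0.036, 0.999], [0.0, 0.999, -0.036], [-1.0, -0.0, -0.012]]
force: [0.6, 0.3, 0.1]
opening: 0.0423
```

Call:
drive_tool:
  deltas:
    - [[50,-2,0,0,0,0,0],[50,-6,0,0,0,0,0],[50,-10,0,0,0,0,0],[50,-14,0,0,0,0,0],[50,-15,0,0,0,0,0]]

```text
clock: 7.7
eef_pos: [0.5016, 0.0049, 0.1688]
ee_rot: [[-0.006, 0.036, 0.999], [0.001, 0.999, -0.036], [-1.0, 0.001, -0.006]]
force: [0.9, 0.8, 0.6]
opening: 0.0424
```

Run:
```python
from h import *
snap('top','t9'); crop('t9','t9c',200,130,400,270,4)
plan([.431,-.134,.165],-2)
```

```text
cm [  0.36 -14.15  -6.54] rv [ 1.57  -0.006  0.004] q7 1.5 pos [0.5015 0.005  0.1684] op 0.0427 F [0.8 0.  0.6] t 7.8
```

View pics/t9c.png

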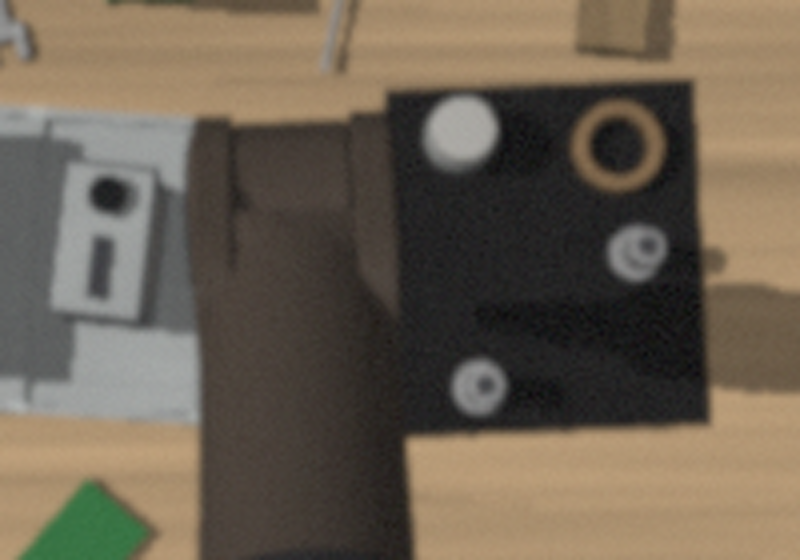

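Call:
drive_tool:
  deltas:
    - [[50,0,-3,-1.5,0.14,0,0],[50,0,-6,-3,0.28,0,0],[50,0,-9,-4.5,0.42,0,0],[50,0,-12,-6,0.56,0,0],[50,0,-14.1,-6.5,0.7,0,0]]

```text
clock: 8.25
eef_pos: [0.4288, -0.1353, 0.1674]
ee_rot: [[-0.009, 0.677, 0.736], [0.001, 0.736, -0.677], [-1.0, -0.005, -0.007]]
force: [0.9, 0.2, 0.1]
opening: 0.0427
```

Call:
drive_tool:
  deltas:
    - [[50,0,0,0,0.15,0,0],[50,0,0,0,0.3,0,0],[50,0,0,0,0.45,0,0],[50,0,0,0,0.6,0,0],[50,0,0,0,0.75,0,0]]

```text
clock: 8.75
eef_pos: [0.4279, -0.1353, 0.1662]
ee_rot: [[-0.011, 0.997, 0.078], [0.001, 0.078, -0.997], [-1.0, -0.01, -0.002]]
force: [-0.7, -0.2, 0.8]
opening: 0.0429
```

Run:
```python
from h import *
plan([.431,-.134,.165],-2)
```

```text
cm [ 0.12  0.32 -0.1 ] rv [ 0.113 -0.001  0.01 ] q7 0.44 pos [ 0.4279 -0.1353  0.1662] op 0.0429 F [-0.7 -0.2  0.8] t 8.8
```

Call:
drive_tool:
  deltas:
    - [[55,1,0.3,-0.1,0.11,0,0.01],[55,2,0.3,-0.1,0.11,0,0.01],[55,2,0.3,-0.1,0.11,0,0.01],[55,2,0.3,-0.1,0.11,0,0.01]]

```text
clock: 9.15
eef_pos: [0.4301, -0.134, 0.1457]
ee_rot: [[-0.002, 1.0, -0.029], [0.001, -0.029, -1.0], [-1.0, -0.002, -0.001]]
force: [-0.4, -0.3, 0.1]
opening: 0.0469
```

Run:
```python
from h import *
import pickle
c=cal('wrist');pickle.dump(c,open('w.pkl','wb'));snap('wrist','w10')
plan([.431,-.134,.04],-2)
for p in([.431,-.134,.065],[.431,-.134,.003]):print(pr('wrist',p,c))
```

```text
cm [10.6   0.07 -0.  ] rv [ 0.005 -0.001  0.001] q7 0.37 pos [ 0.4304 -0.1341  0.146 ] op 0.0469 F [-0.  -0.5 -0.2] t 9.2
[278.955 217.111]
[278.7502 197.4473]
```

View pics/w10.png

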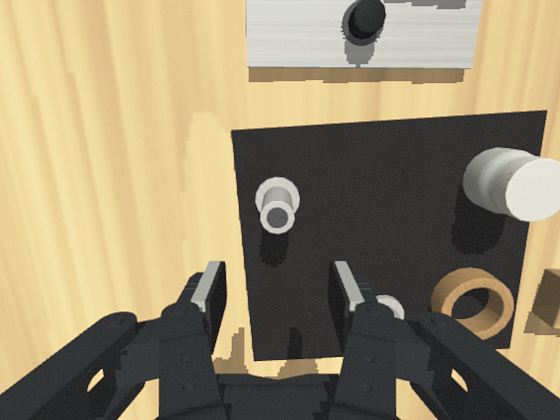

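The sleeve top is at (277,217) against a predicted (279,217), so it lines up. Descending.

Call:
drive_tool:
  deltas:
    - [[55,3,0,0,0,0,0],[55,6,0,0,0,0,0],[55,9,0,0,0,0,0],[55,10.4,0,0,0,0,0],[55,10.4,0,0,0,0,0]]

```text
clock: 9.7
eef_pos: [0.4292, -0.1339, 0.0407]
ee_rot: [[-0.004, 1.0, -0.029], [0.002, -0.029, -1.0], [-1.0, -0.004, -0.001]]
force: [0.4, 1.0, 0.6]
opening: 0.0474
```

Call:
drive_tool:
  deltas:
    - [[15,0,0,0,0,0,0],[15,0,0,0,0,0,0],[15,0,0,0,0,0,0],[15,0,0,0,0,0,0]]
  force: 40

```text
clock: 10.1
eef_pos: [0.4301, -0.1341, 0.0416]
ee_rot: [[-0.002, 1.0, -0.029], [0.001, -0.029, -1.0], [-1.0, -0.002, -0.001]]
force: [-0.3, -0.8, 6.1]
opening: 0.0239
```

Run:
```python
from h import *
snap('wrist','w11')
plan([.431,-.134,.14],-2)
```

```text
cm [-9.84  0.07 -0.03] rv [ 0.006 -0.001  0.002] q7 0.53 pos [ 0.4301 -0.1342  0.0416] op 0.0236 F [-0.7 -0.6  7.8] t 10.2
```

View pics/w11.png

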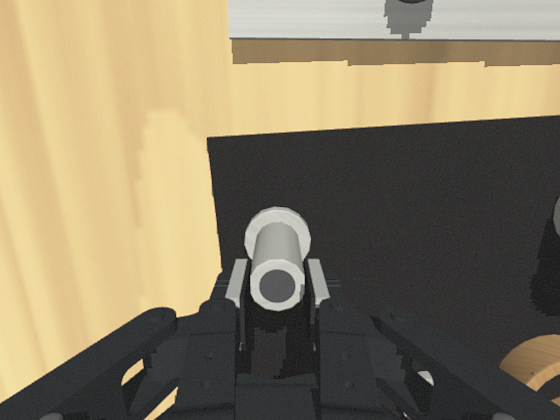

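Call:
drive_tool:
  deltas:
    - [[15,-1,0,0,0,0,0],[15,-4,0,0,0,0,0],[15,-8,0,0,0,0,0],[15,-12,0,0,0,0,0],[15,-15.5,0,0,0,0,0]]

```text
clock: 10.65
eef_pos: [0.4301, -0.1347, 0.1992]
ee_rot: [[-0.001, 1.0, -0.029], [0.001, -0.029, -1.0], [-1.0, -0.001, -0.001]]
force: [1.3, -0.5, -0.4]
opening: 0.0237
```

Run:
```python
from h import *
snap('top','t12'); crop('t12','t12c',150,145,270,245,6)
plan([.5,.283,.195],-2)
```

```text
cm [  0.95   5.47 -42.05] rv [ 0.005 -0.001 -0.005] q7 0.31 pos [ 0.4327 -0.1357  0.2037] op 0.0237 F [ 3.4 -2.4  4.2] t 10.7
```

View pics/t12c.png

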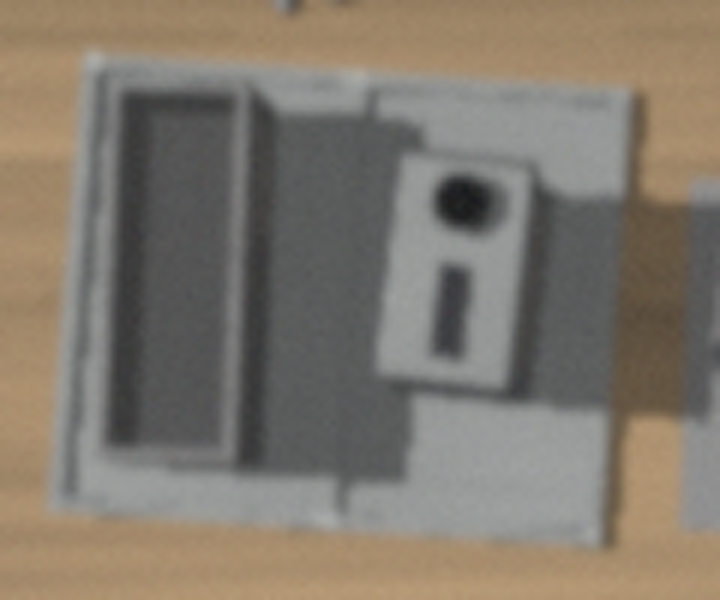

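View pics/t12.png

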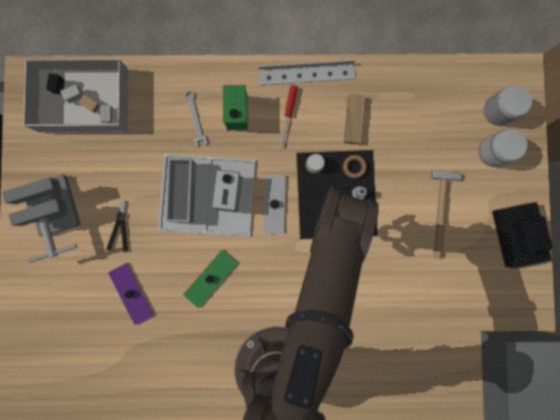

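Run:
```python
from h import *
c=cal('top')
b=[w('top',150+x/6,145+y/6,.088,c) for x,y in[(110,82),(250,86),(238,465),(98,460)]]
def ang(a,b): return np.degrees(np.arctan2(*(a-b)[[1,0]]))
print(np.mean(b,0),ang(b[0],b[3]),ang(b[1],b[2]),[np.linalg.norm(b[i]-b[(i+1)%4]) for i in range(4)])
print('lid knob',w('top',275,204,.033,c))
```

```text
[0.5366 0.2816 0.088 ] -1.2752915221221708 -1.4560884421436695 [np.float64(0.06828781776508304), np.float64(0.1849585207947641), np.float64(0.06771216325197119), np.float64(0.18444798857928196)]
lid knob [0.4991 0.002  0.033 ]
```

Call:
drive_tool:
  deltas:
    - [[15,0,0.5,-4,0,0,0],[15,0.5,1.5,-9,0,0,0],[15,0.5,3,-14,0,0,0],[15,0.5,4,-19,0,0,0],[15,0.5,5,-24,0,0,0]]

```text
clock: 11.2
eef_pos: [0.4887, 0.0993, 0.1999]
ee_rot: [[0.006, 1.0, -0.031], [0.001, -0.031, -1.0], [-1.0, 0.006, -0.001]]
force: [0.9, -0.6, -0.4]
opening: 0.0237
```

Call:
drive_tool:
  deltas:
    - [[15,0,0.2,-4,0,0,0],[15,0,0.3,-8,0,0,0],[15,0,0.5,-12,0,0,0],[15,0,0.5,-16,0,0,0],[15,0,0.5,-18,0,0,0]]

```text
clock: 11.7
eef_pos: [0.4982, 0.2831, 0.2004]
ee_rot: [[0.006, 1.0, -0.026], [0.002, -0.026, -1.0], [-1.0, 0.006, -0.002]]
force: [-0.1, 0.0, -1.2]
opening: 0.0239
```

Call:
drive_tool:
  deltas:
    - [[15,0,0,0,0,0,0],[15,0,0,0,0,0,0]]

```text
clock: 11.9
eef_pos: [0.4979, 0.2826, 0.2004]
ee_rot: [[0.006, 1.0, -0.026], [0.001, -0.026, -1.0], [-1.0, 0.006, -0.001]]
force: [0.2, -0.1, -1.4]
opening: 0.0238
```

Run:
```python
from h import *
plan([.4945,.283,.14],-2)
```

```text
cm [ 6.04 -0.38 -0.02] rv [ 0.009 -0.002 -0.006] q7 -0.47 pos [0.4979 0.2826 0.2004] op 0.0238 F [ 0.2 -0.1 -1.4] t 11.9
```

Call:
drive_tool:
  deltas:
    - [[15,2,-0.2,0,0,0,-0.006],[15,4,-0.4,0,0,0,-0.006],[15,6,-0.4,0,0,0,-0.006],[15,6,-0.4,0,0,0,-0.006]]

```text
clock: 12.3
eef_pos: [0.4931, 0.2796, 0.1386]
ee_rot: [[-0.004, 1.0, -0.029], [-0.002, -0.029, -1.0], [-1.0, -0.004, 0.002]]
force: [-1.1, -0.1, -0.1]
opening: 0.0239
```

Run:
```python
from h import *
plan([.4945,.283,.05],-2)
c=cal('wrist');print(pr('wrist',[.4945,.283,.1],c))
snap('wrist','w13'); snap('scene','s13'); crop('s13','s13c',250,120,390,230,5)
```

```text
cm [ 8.86  0.16 -0.36] rv [0.006 0.002 0.004] q7 -0.44 pos [0.4931 0.2796 0.1386] op 0.0239 F [-1.1 -0.1 -0.1] t 12.3
[279.8233 231.5116]
```

View pics/w13.png

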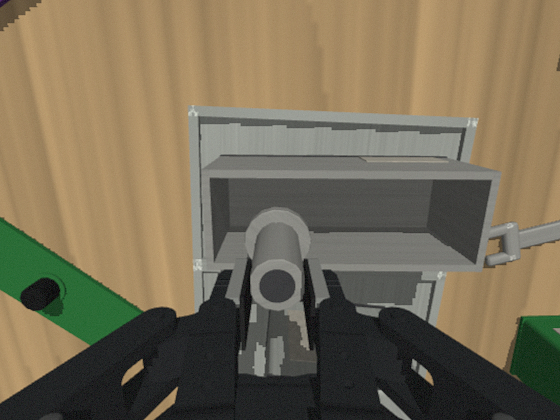

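View pics/s13c.png

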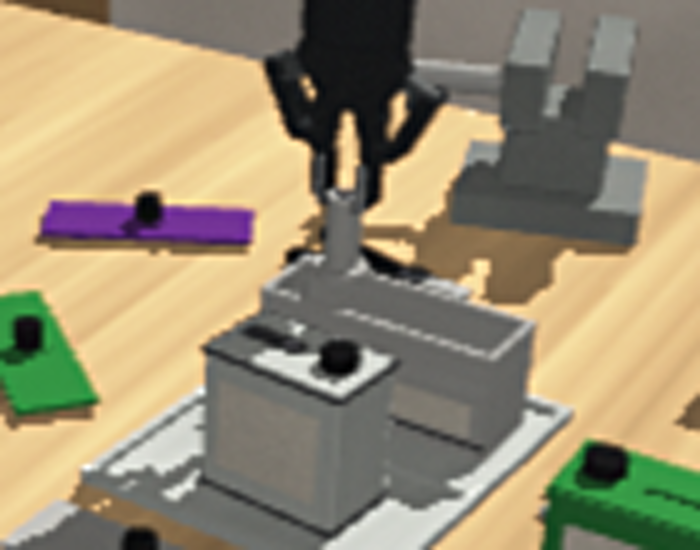

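Run:
```python
from h import *
c=cal('wrist')
for p in((205,172),(497,175),(487,270),(350,172),(350,268),(330,266),(330,173)): print(p,w('wrist',*p,.088,c))
plan([.4945,.283,.05],-2)
```

```text
(205, 172) [0.4503 0.3203 0.088 ]
(497, 175) [0.6335 0.3133 0.088 ]
(487, 270) [0.637  0.2478 0.088 ]
(350, 172) [0.5412 0.3178 0.088 ]
(350, 268) [0.5434 0.2518 0.088 ]
(330, 266) [0.5297 0.2537 0.088 ]
(330, 173) [0.5287 0.3175 0.088 ]
cm [ 9.1  -0.02 -0.18] rv [ 0.007 -0.001  0.   ] q7 -0.44 pos [0.4947 0.2811 0.141 ] op 0.0241 F [ 0.7  0.6 -0.2] t 12.4
```

Call:
drive_tool:
  deltas:
    - [[15,2,0,-0.2,0,0,0],[15,4,0,-0.2,0,0,0],[15,6,0,-0.2,0,0,0],[15,8,0,-0.2,0,0,0],[15,9,0,-0.2,0,0,0]]

```text
clock: 12.9
eef_pos: [0.4951, 0.2826, 0.051]
ee_rot: [[-0.0, 1.0, -0.029], [0.001, -0.029, -1.0], [-1.0, -0.0, -0.001]]
force: [0.3, -0.9, -0.4]
opening: 0.0238
```

Call:
drive_tool:
  deltas:
    - [[15,0.2,0,0,0,0,0],[15,0.2,0,0,0,0,0]]

```text
clock: 13.1
eef_pos: [0.4958, 0.2825, 0.0498]
ee_rot: [[0.001, 1.0, -0.029], [0.001, -0.029, -1.0], [-1.0, 0.001, -0.001]]
force: [0.0, -0.9, -0.2]
opening: 0.0237
```

Call:
drive_tool:
  deltas:
    - [[15,0.3,0,0,0,0,0],[15,0.3,0,0,0,0,0]]

```text
clock: 13.3
eef_pos: [0.4967, 0.2829, 0.0478]
ee_rot: [[0.003, 1.0, -0.03], [0.002, -0.03, -1.0], [-1.0, 0.002, -0.002]]
force: [0.9, 1.2, 2.5]
opening: 0.0239
```

Call:
drive_tool:
  deltas:
    - [[40,0,0,0,0,0,0],[42,0,0,0,0,0,0],[42,0,0,0,0,0,0]]

```text
clock: 13.6
eef_pos: [0.4967, 0.2829, 0.048]
ee_rot: [[0.003, 1.0, -0.029], [0.002, -0.029, -1.0], [-1.0, 0.003, -0.002]]
force: [-0.2, -0.4, 0.2]
opening: 0.036
```

Call:
drive_tool:
  deltas:
    - [[42,-1,0,0,0,0,0],[42,-4,0,0,0,0,0],[42,-8,0,0,0,0,0],[42,-12,0,0,0,0,0],[42,-15,0,0,0,0,0]]

```text
clock: 14.1
eef_pos: [0.4969, 0.2826, 0.2012]
ee_rot: [[0.005, 1.0, -0.03], [0.004, -0.03, -1.0], [-1.0, 0.005, -0.004]]
force: [0.3, 0.6, -0.1]
opening: 0.0357
```

Run:
```python
from h import *
snap('wrist','w14'); snap('top','t14')
plan([.532,-.256,.2],-2)
```

```text
cm [-0.04  4.94 53.84] rv [ 0.005 -0.007 -0.009] q7 -0.47 pos [0.4987 0.2836 0.2032] op 0.036 F [ 0.  -0.3  0.2] t 14.2
```

View pics/w14.png

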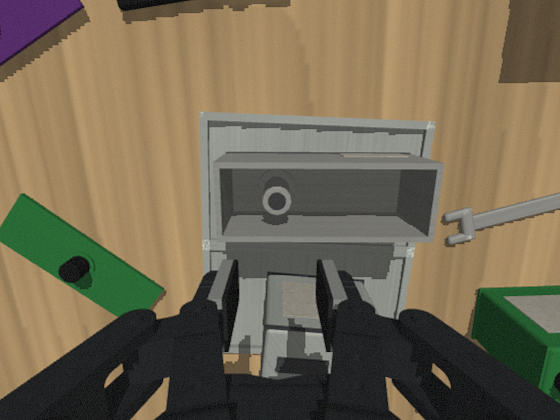

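View pics/t14.png

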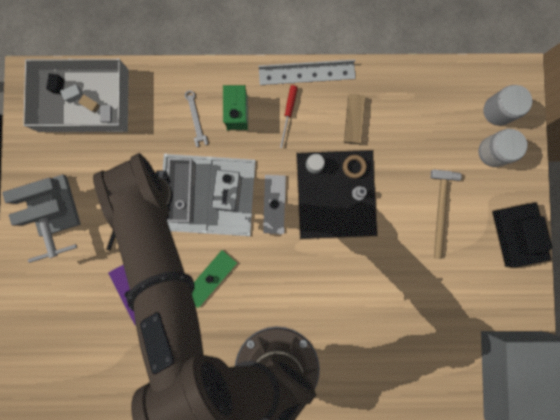

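Call:
drive_tool:
  deltas:
    - [[55,0,0.5,5,0,0,0],[55,0,1,10,0,0,0],[55,0,1.5,15,0,0,0],[55,0,2,20,0,0,0],[55,0,2.5,25,0,0,0]]

```text
clock: 14.7
eef_pos: [0.5156, 0.032, 0.2016]
ee_rot: [[0.009, 1.0, -0.03], [0.007, -0.03, -1.0], [-1.0, 0.009, -0.008]]
force: [0.3, -0.2, -0.7]
opening: 0.0468
```

Call:
drive_tool:
  deltas:
    - [[55,0,0.5,5,0,0,0],[55,0,1,10,0,0,0],[55,0,1.5,15,0,0,0],[55,0,2,20,0,0,0],[55,0,2.5,25,0,0,0]]

```text
clock: 15.2
eef_pos: [0.5325, -0.2172, 0.1999]
ee_rot: [[0.009, 1.0, -0.029], [0.008, -0.029, -1.0], [-1.0, 0.008, -0.008]]
force: [0.1, 0.4, 0.3]
opening: 0.0467
```

Run:
```python
from h import *
plan([.532,-.256,.15],-2)
```

```text
cm [4.96 0.02 3.92] rv [ 0.006 -0.008 -0.008] q7 0.52 pos [ 0.5325 -0.2172  0.1999] op 0.0467 F [0.1 0.4 0.3] t 15.2
```

Call:
drive_tool:
  deltas:
    - [[55,1,0,2,0,-0.008,-0.008],[55,3,0,3.5,0,-0.008,-0.008],[55,5,0,3.9,0,-0.008,-0.008],[55,5,0,3.9,0,-0.008,-0.008],[55,5,0,3.9,0,-0.008,-0.008]]

```text
clock: 15.7
eef_pos: [0.5315, -0.2554, 0.1497]
ee_rot: [[-0.001, 1.0, -0.029], [0.0, -0.029, -1.0], [-1.0, -0.001, -0.0]]
force: [0.5, -0.4, 0.8]
opening: 0.0467
```

Run:
```python
from h import *
plan([.532,-.256,.042],-2)
c=cal('wrist');snap('wrist','w15')
for p in([.532,-.256,.065],[.532,-.256,.003]):print(pr('wrist',p,c))
```

```text
cm [10.77  0.06  0.06] rv [ 0.006 -0.     0.001] q7 0.61 pos [ 0.5315 -0.2554  0.1497] op 0.0467 F [ 0.5 -0.4  0.8] t 15.7
[278.1484 216.2686]
[277.9858 196.9702]
```

View pics/w15.png

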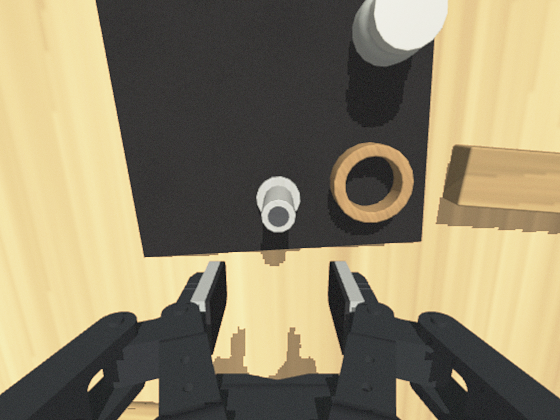

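The second sleeve's top is at (278,216), right on the prediction. The tape is clear to its right at (372,182).

Call:
drive_tool:
  deltas:
    - [[55,3,0,0.1,0,0,0],[55,6,0,0.1,0,0,0],[55,9,0,0.1,0,0,0],[55,10.7,0,0.1,0,0,0],[55,10.7,0,0.1,0,0,0]]

```text
clock: 16.25
eef_pos: [0.5317, -0.255, 0.0423]
ee_rot: [[-0.001, 1.0, -0.027], [0.001, -0.027, -1.0], [-1.0, -0.001, -0.001]]
force: [0.6, 0.3, 0.0]
opening: 0.0473
```

Call:
drive_tool:
  deltas:
    - [[15,0,0,0,0,0,0],[15,0,0,0,0,0,0],[15,0,0,0,0,0,0],[15,0,0,0,0,0,0]]

```text
clock: 16.65
eef_pos: [0.5327, -0.2552, 0.0439]
ee_rot: [[0.001, 1.0, -0.027], [0.001, -0.027, -1.0], [-1.0, 0.001, -0.001]]
force: [-0.6, 1.3, 8.3]
opening: 0.0236
```

Call:
drive_tool:
  deltas:
    - [[15,-1,0,0,0,0,0],[15,-4,0,0,0,0,0],[15,-8,0,0,0,0,0],[15,-12,0,0,0,0,0],[15,-15.5,0,0,0,0,0]]

```text
clock: 17.15
eef_pos: [0.5326, -0.2558, 0.2022]
ee_rot: [[0.003, 1.0, -0.028], [0.0, -0.028, -1.0], [-1.0, 0.003, -0.0]]
force: [0.9, -0.3, -0.5]
opening: 0.0235
```

Run:
```python
from h import *
plan([.58,.282,.2],-2)
snap('wrist','w16')
```

```text
cm [  0.24   3.24 -53.89] rv [ 0.007 -0.    -0.003] q7 0.58 pos [ 0.5326 -0.2558  0.2022] op 0.0235 F [ 0.9 -0.3 -0.5] t 17.1
```

View pics/w16.png

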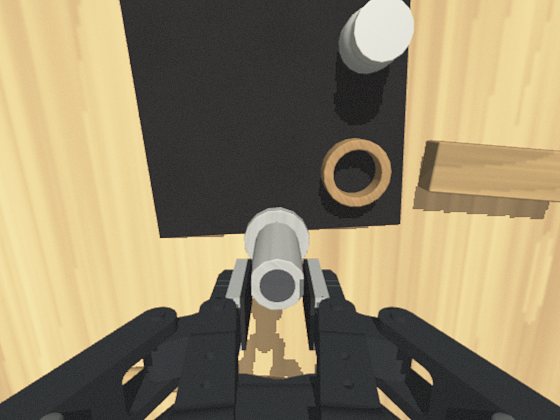

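Call:
drive_tool:
  deltas:
    - [[15,0,0,-4,0,0,0],[15,0,0.6,-9,0,0,0],[15,0,1,-14,0,0,0],[15,0,1.5,-19,0,0,0],[15,0,2,-24,0,0,0]]

```text
clock: 17.7
eef_pos: [0.5617, -0.0173, 0.2085]
ee_rot: [[0.012, 1.0, -0.029], [-0.002, -0.029, -1.0], [-1.0, 0.012, 0.002]]
force: [0.4, 0.9, -1.1]
opening: 0.0237
```

Call:
drive_tool:
  deltas:
    - [[15,0,0.3,-5,0,0,0],[15,0,0.6,-10,0,0,0],[15,0,0.9,-15,0,0,0],[15,0,1.2,-20,0,0,0],[15,0,1.2,-25,0,0,0]]

```text
clock: 18.2
eef_pos: [0.581, 0.232, 0.2093]
ee_rot: [[0.013, 0.999, -0.029], [-0.001, -0.029, -1.0], [-1.0, 0.013, 0.001]]
force: [1.0, 0.1, -0.3]
opening: 0.0232
```

Run:
```python
from h import *
plan([.58,.282,.145],-2)
```

```text
cm [ 6.42 -0.33 -5.  ] rv [ 0.006  0.001 -0.013] q7 -0.29 pos [0.581  0.232  0.2093] op 0.0232 F [ 1.   0.1 -0.3] t 18.2
```

Call:
drive_tool:
  deltas:
    - [[15,0,-0.2,-4,0,0,-0.013],[15,2,-0.3,-5,0,0,-0.013],[15,5,-0.3,-5,0,0,-0.013],[15,6.4,-0.3,-5,0,0,-0.013],[15,6.4,-0.3,-5,0,0,-0.013]]

```text
clock: 18.7
eef_pos: [0.5791, 0.281, 0.1437]
ee_rot: [[-0.003, 1.0, -0.03], [-0.003, -0.03, -1.0], [-1.0, -0.003, 0.003]]
force: [-0.3, -0.1, -1.0]
opening: 0.0233
```

Run:
```python
from h import *
plan([.58,.282,.053],-2)
c=cal('wrist'); snap('wrist','w17')
plan([.58,.282,.053],-2)
print(pr('wrist',[.58,.282,.088],c))
```

```text
cm [ 9.07  0.11 -0.13] rv [0.005 0.003 0.003] q7 -0.33 pos [0.5791 0.281  0.1437] op 0.0233 F [-0.3 -0.1 -1. ] t 18.7
cm [ 9.23 -0.01 -0.1 ] rv [0.005 0.002 0.001] q7 -0.33 pos [0.5802 0.2811 0.1453] op 0.0234 F [-0.3 -0.3 -0.1] t 18.8
[278.9369 226.1741]
```

View pics/w17.png

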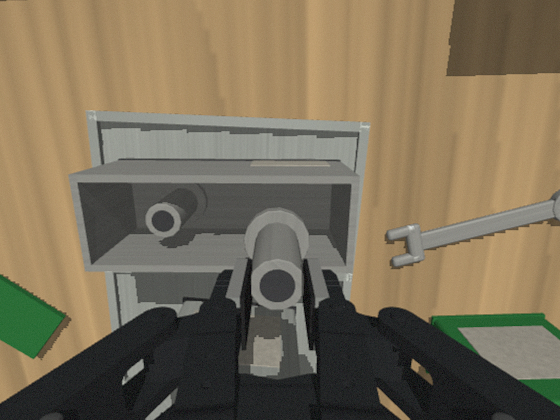

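Call:
drive_tool:
  deltas:
    - [[15,2,-0.4,-0.1,0,0,0],[15,4,-0.6,-0.1,0,0,0],[15,6,-0.6,-0.1,0,0,0],[15,8,-0.6,-0.1,0,0,0],[15,9.1,-0.6,-0.1,0,0,0]]

```text
clock: 19.25
eef_pos: [0.5747, 0.2818, 0.0547]
ee_rot: [[0.0, 1.0, -0.031], [-0.001, -0.031, -1.0], [-1.0, 0.0, 0.001]]
force: [-0.8, -0.4, 0.1]
opening: 0.023
```

Call:
drive_tool:
  deltas:
    - [[15,0.2,0,0,0,0,0],[15,0.4,0,0,0,0,0],[15,0.4,0,0,0,0,0]]

```text
clock: 19.55
eef_pos: [0.5755, 0.2819, 0.0517]
ee_rot: [[0.001, 1.0, -0.031], [-0.001, -0.031, -1.0], [-1.0, 0.001, 0.001]]
force: [0.2, 0.2, -0.3]
opening: 0.0231
```

Call:
drive_tool:
  deltas:
    - [[15,0.2,0,0,0,0,0],[15,0.3,0,0,0,0,0],[15,0.3,0,0,0,0,0]]

```text
clock: 19.85
eef_pos: [0.5761, 0.2822, 0.0499]
ee_rot: [[0.003, 1.0, -0.031], [0.0, -0.031, -1.0], [-1.0, 0.003, -0.0]]
force: [-1.9, 1.1, 5.9]
opening: 0.0233
```

Call:
drive_tool:
  deltas:
    - [[40,0,0,0,0,0,0],[42,0,0,0,0,0,0],[42,0,0,0,0,0,0]]

```text
clock: 20.15
eef_pos: [0.5761, 0.2823, 0.05]
ee_rot: [[0.003, 1.0, -0.031], [0.0, -0.031, -1.0], [-1.0, 0.003, -0.0]]
force: [-0.3, -0.0, -0.3]
opening: 0.0358
```

Call:
drive_tool:
  deltas:
    - [[42,-1,0,0,0,0,0],[42,-4,0,0,0,0,0],[42,-8,0,0,0,0,0],[42,-12,0,0,0,0,0],[42,-14,0,0,0,0,0]]

```text
clock: 20.65
eef_pos: [0.5773, 0.2825, 0.1945]
ee_rot: [[0.007, 0.999, -0.032], [0.003, -0.032, -0.999], [-1.0, 0.007, -0.003]]
force: [0.3, 0.8, 0.0]
opening: 0.0358
```

Run:
```python
from h import *
snap('wrist','w18'); plan([.5,.002,.19],88)
```

```text
cm [ 0.47 -6.94 28.33] rv [-1.568  0.004 -0.011] q7 -0.35 pos [0.5783 0.2829 0.1967] op 0.0359 F [ 1.3 -0.1  1.6] t 20.7
```

View pics/w18.png

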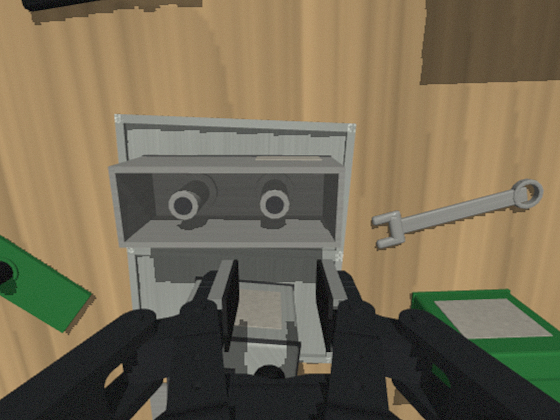

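Both sleeves are standing in the box, at (183,205) and (274,205). Next is the lid.

Call:
drive_tool:
  deltas:
    - [[55,0,-1,4,-0.14,0,0],[55,0,-2,9,-0.28,0,0],[55,0,-4,14,-0.42,0,0],[55,0,-5,19,-0.56,0,0],[55,0,-6,24,-0.7,0,0]]

```text
clock: 21.2
eef_pos: [0.5113, 0.0498, 0.1956]
ee_rot: [[0.01, 0.781, 0.624], [0.005, 0.624, -0.781], [-1.0, 0.011, 0.003]]
force: [1.3, -0.7, -0.1]
opening: 0.0466
```

Run:
```python
from h import *
plan([.5,.003,.19],88)
```

```text
cm [ 0.53 -3.81  2.95] rv [-0.861  0.007 -0.009] q7 0.6 pos [0.5113 0.0498 0.1956] op 0.0466 F [ 1.3 -0.7 -0.1] t 21.2
```

Call:
drive_tool:
  deltas:
    - [[55,0,-1,1,-0.15,0,0],[55,0,-2,2,-0.3,0,0],[55,0,-3.8,2.9,-0.45,0,0],[55,0,-3.8,2.9,-0.6,0,0],[55,0,-3.8,2.9,-0.75,0,0]]

```text
clock: 21.7
eef_pos: [0.4994, 0.0024, 0.1958]
ee_rot: [[0.011, 0.148, 0.989], [0.004, 0.989, -0.148], [-1.0, 0.006, 0.01]]
force: [-0.1, -0.2, 0.3]
opening: 0.0468
```

Call:
drive_tool:
  deltas:
    - [[55,1,0,0,-0.12,0,0],[55,3,0,0,-0.12,0,0],[55,5,0,0,-0.12,0,0],[55,6,0,0,-0.12,0,0],[55,6,0,0,-0.12,0,0]]

```text
clock: 22.2
eef_pos: [0.4992, 0.0025, 0.135]
ee_rot: [[0.009, 0.028, 1.0], [0.004, 1.0, -0.028], [-1.0, 0.004, 0.008]]
force: [0.4, -0.2, 0.2]
opening: 0.0471
```

Run:
```python
from h import *
import pickle
plan([.5,.003,.0145],88)
c=cal('wrist'); snap('wrist','w19');pickle.dump(c,open('w.pkl','wb'))
plan([.5,.003,.0145],88)
print(pr('wrist',[.5,.003,.033],c),pr('wrist',[.5,.003,.011],c))
```

```text
cm [12.05 -0.   -0.02] rv [ 0.007  0.008 -0.004] q7 1.53 pos [0.4992 0.0025 0.135 ] op 0.0471 F [ 0.4 -0.2  0.2] t 22.2
cm [12.14 -0.01 -0.11] rv [ 0.007  0.01  -0.005] q7 1.53 pos [0.4999 0.0026 0.1359] op 0.0471 F [-0.2 -0.2  0.1] t 22.2
[277.3661 209.8838] [277.2228 202.7651]
```

View pics/w19.png

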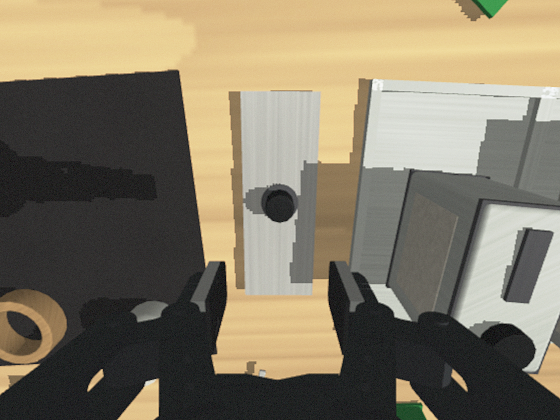

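Run:
```python
from h import *
import pickle
c=pickle.load(open('w.pkl','rb'))
print(w('wrist',279,206,.033,c))
L=[w('wrist',x,y,.011,c) for x,y in[(242,92),(246,295),(320,92),(312,297)]];print(np.array(L))
for a,b in((0,1),(2,3)): d=L[b]-L[a];print(np.degrees(np.arctan2(d[1],d[0])))
plan([.498,.0045,.0137],88)
```

```text
[0.4968 0.0044 0.033 ]
[[ 0.4095 -0.0221  0.011 ]
 [ 0.5887 -0.0288  0.011 ]
 [ 0.4112  0.039   0.011 ]
 [ 0.5928  0.0332  0.011 ]]
-2.1654513142050185
-1.8500967122314473
cm [12.22  0.13 -0.32] rv [ 0.007  0.01  -0.005] q7 1.53 pos [0.4999 0.0026 0.1359] op 0.0471 F [-0.2 -0.2  0.1] t 22.2
```

Call:
drive_tool:
  deltas:
    - [[55,3,0.1,-0.3,0.007,0.01,-0.005],[55,6,0.1,-0.3,0.007,0.01,-0.005],[55,9,0.1,-0.3,0.007,0.01,-0.005],[55,11.5,0.1,-0.3,0.007,0.01,-0.005],[55,12.2,0.1,-0.3,0.007,0.01,-0.005]]

```text
clock: 22.75
eef_pos: [0.4976, 0.0042, 0.0127]
ee_rot: [[-0.002, 0.035, 0.999], [-0.001, 0.999, -0.035], [-1.0, -0.001, -0.002]]
force: [-2.0, 0.8, -0.6]
opening: 0.0468
```

Call:
drive_tool:
  deltas:
    - [[55,0,0,0,0,0,0],[15,0,0,0,0,0,0],[10,0,0,0,0,0,0],[10,0,0,0,0,0,0],[10,0,0,0,0,0,0]]

```text
clock: 23.25
eef_pos: [0.4987, 0.0043, 0.0143]
ee_rot: [[0.001, 0.035, 0.999], [-0.0, 0.999, -0.035], [-1.0, -0.0, 0.001]]
force: [-1.4, -0.5, 6.7]
opening: 0.0211
```

Call:
drive_tool:
  deltas:
    - [[10,-0.5,0,0,0,0,0],[10,-3,0,0,0,0,0],[10,-7,0,0,0,0,0],[10,-11,0,0,0,0,0],[10,-15,0,0,0,0,0]]

```text
clock: 23.75
eef_pos: [0.4983, 0.0042, 0.1668]
ee_rot: [[0.001, 0.035, 0.999], [-0.0, 0.999, -0.035], [-1.0, -0.0, 0.001]]
force: [2.2, 0.5, -0.6]
opening: 0.0209
```

Run:
```python
from h import *
plan([.5365,.282,.19],88.2)
snap('wrist','w20')
```

```text
cm [-2.32 27.9   2.83] rv [-0.004  0.001  0.   ] q7 1.5 pos [0.4983 0.0042 0.1668] op 0.0209 F [ 2.2  0.5 -0.6] t 23.8
```

View pics/w20.png

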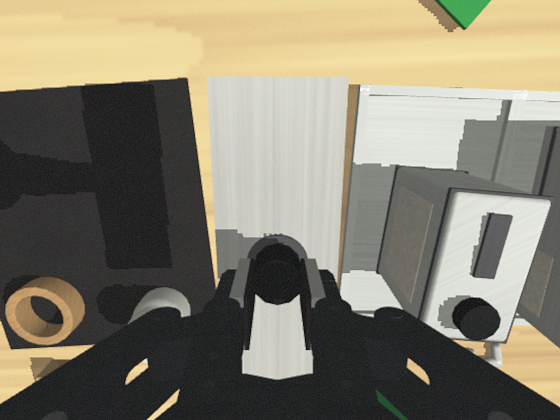

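Call:
drive_tool:
  deltas:
    - [[10,-1,3,0.5,0,0,0],[10,-2,7,1,0,0,0],[10,-2.3,12,1.5,0,0,0],[10,-2.3,17,2,0,0,0],[10,-2.3,21,2.5,0,0,0]]

```text
clock: 24.3
eef_pos: [0.5339, 0.2164, 0.1975]
ee_rot: [[0.011, 0.034, 0.999], [0.003, 0.999, -0.035], [-1.0, 0.003, 0.011]]
force: [0.1, -0.3, -1.2]
opening: 0.0208
```

Call:
drive_tool:
  deltas:
    - [[10,0,3,0.3,0,0,0],[10,0,6,0.5,0,0,0],[10,0,7,0.5,0,0,0],[10,0,7,0.5,0,0,0]]

```text
clock: 24.7
eef_pos: [0.5407, 0.2879, 0.1979]
ee_rot: [[0.011, 0.032, 0.999], [0.003, 0.999, -0.032], [-1.0, 0.004, 0.011]]
force: [-0.2, 0.2, -1.8]
opening: 0.0211
```

Run:
```python
from h import *
plan([.5376,.283,.12],88)
snap('wrist','w21')
```

```text
cm [ 7.79 -0.53 -0.38] rv [ 0.003  0.011 -0.004] q7 1.02 pos [0.5407 0.2879 0.1979] op 0.0211 F [-0.2  0.2 -1.8] t 24.7
```

View pics/w21.png

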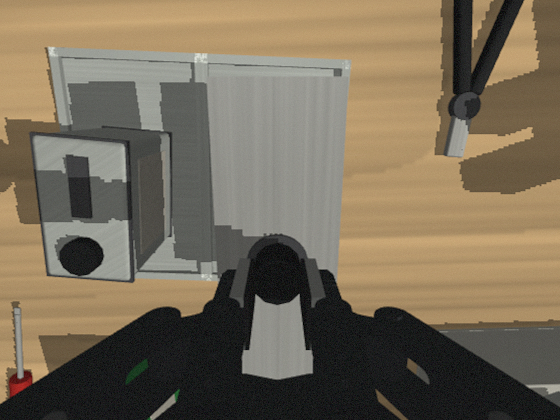

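Call:
drive_tool:
  deltas:
    - [[10,2,-0.4,-0.3,0.003,0.006,-0.004],[10,4,-0.5,-0.4,0.003,0.011,-0.004],[10,6,-0.5,-0.4,0.003,0.011,-0.004],[10,7.5,-0.5,-0.4,0.003,0.011,-0.004],[10,7.8,-0.5,-0.4,0.003,0.011,-0.004]]

```text
clock: 25.25
eef_pos: [0.5371, 0.2781, 0.1185]
ee_rot: [[-0.002, 0.04, 0.999], [-0.004, 0.999, -0.04], [-1.0, -0.004, -0.002]]
force: [0.3, -0.7, -0.4]
opening: 0.0209
```

Call:
drive_tool:
  deltas:
    - [[10,0,0,0,0,0,0],[10,0,0,0,0,0,0]]

```text
clock: 25.45
eef_pos: [0.5378, 0.2769, 0.1194]
ee_rot: [[-0.001, 0.041, 0.999], [-0.004, 0.999, -0.041], [-1.0, -0.004, -0.001]]
force: [0.7, -0.0, -1.8]
opening: 0.0212
```

Run:
```python
from h import *
plan([.5376,.283,.0963],88)
snap('scene','s22'); crop('s22','s22c',250,120,390,230,5.5)
```

```text
cm [ 2.3   0.62 -0.04] rv [-0.006 -0.001  0.004] q7 1.03 pos [0.5378 0.2769 0.1194] op 0.0212 F [ 0.7 -0.  -1.8] t 25.4
```

View pics/s22c.png

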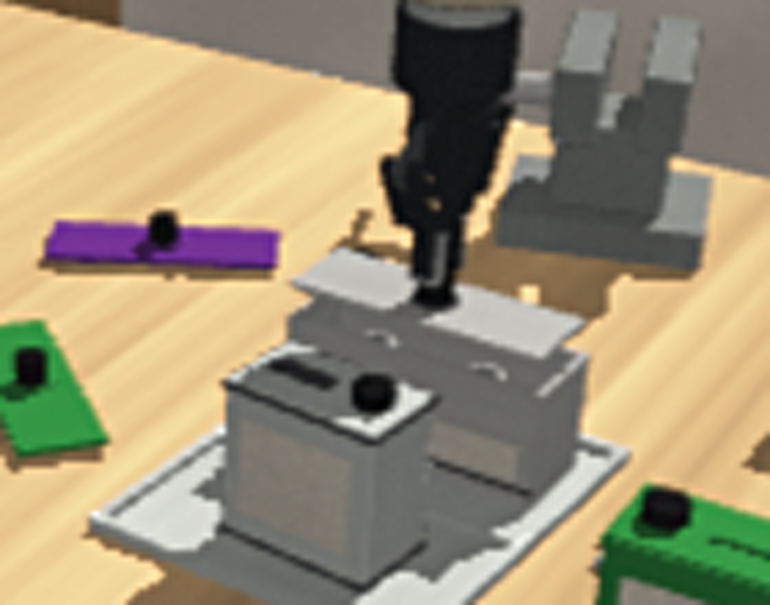

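Call:
drive_tool:
  deltas:
    - [[10,0,0.3,0,-0.006,0,0.004],[10,0.4,0.6,0,-0.006,0,0.004],[10,0.8,0.6,0,-0.006,0,0.004],[10,0.8,0.6,0,-0.006,0,0.004],[10,0.8,0.6,0,-0.006,0,0.004]]

```text
clock: 26.0
eef_pos: [0.5379, 0.2834, 0.1112]
ee_rot: [[-0.001, 0.035, 0.999], [-0.0, 0.999, -0.035], [-1.0, -0.0, -0.001]]
force: [-0.5, 0.2, -1.9]
opening: 0.0208
```

Run:
```python
from h import *
plan([.5376,.283,.0963],88)
```

```text
cm [ 1.49 -0.04 -0.02] rv [ 0.    -0.001  0.   ] q7 1.04 pos [0.5379 0.2834 0.1112] op 0.0208 F [-0.5  0.2 -1.9] t 26.0
```

Aligned. Lowering slowly and watching the force.

Call:
drive_tool:
  deltas:
    - [[10,0.4,0,0,0,0,0],[10,0.8,0,0,0,0,0],[10,1.1,0,0,0,0,0],[10,1.1,0,0,0,0,0]]

```text
clock: 26.4
eef_pos: [0.5375, 0.2831, 0.0996]
ee_rot: [[-0.002, 0.035, 0.999], [-0.001, 0.999, -0.035], [-1.0, -0.001, -0.002]]
force: [0.9, -0.5, -0.3]
opening: 0.0209
```

Call:
drive_tool:
  deltas:
    - [[10,0.3,0,0,0,0,0],[10,0.5,0,0,0,0,0],[10,0.5,0,0,0,0,0]]

```text
clock: 26.7
eef_pos: [0.5378, 0.2833, 0.0962]
ee_rot: [[-0.001, 0.035, 0.999], [0.0, 0.999, -0.035], [-1.0, 0.0, -0.001]]
force: [-5.3, -3.1, 15.6]
opening: 0.0206
```

Call:
drive_tool:
  deltas:
    - [[50,-0.1,0,0,0,0,0],[55,-0.1,0,0,0,0,0],[55,-0.1,0,0,0,0,0]]

```text
clock: 27.0
eef_pos: [0.5379, 0.2834, 0.0972]
ee_rot: [[-0.001, 0.035, 0.999], [0.0, 0.999, -0.035], [-1.0, 0.0, -0.001]]
force: [0.1, -0.6, -0.2]
opening: 0.0471
```

Call:
drive_tool:
  deltas:
    - [[55,-2,0,0,0,0,0],[55,-6,0,0,0,0,0],[100,-10,0,0,0,0,0],[100,-11,0,0,0,0,0],[100,-11,0,0,0,0,0]]

```text
clock: 27.5
eef_pos: [0.539, 0.2839, 0.2088]
ee_rot: [[0.002, 0.035, 0.999], [0.002, 0.999, -0.035], [-1.0, 0.002, 0.002]]
force: [0.4, 0.0, 0.1]
opening: 0.085
```

Run:
```python
from h import *
snap('scene','s23'); crop('s23','s23c',250,120,390,230,5.5)
plan([.5347,.1425,.2],83.3)
c=cal('wrist');snap('wrist','w23')
import pickle;pickle.dump(c,open('w.pkl','wb'))
```

```text
cm [  0.69 -14.09   0.15] rv [ 0.082 -0.001 -0.001] q7 1.02 pos [0.538  0.2834 0.207 ] op 0.0858 F [-1.1  0.3 -0.3] t 27.6
```

View pics/s23c.png

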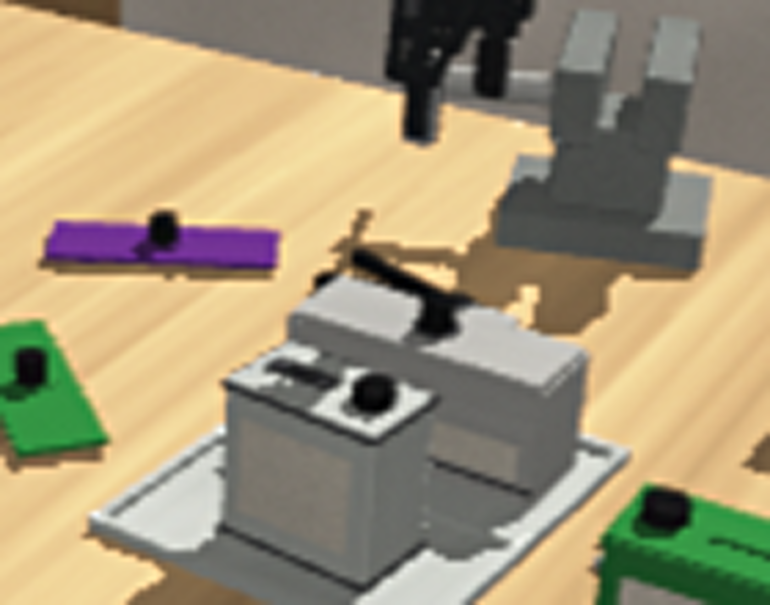

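View pics/w23.png

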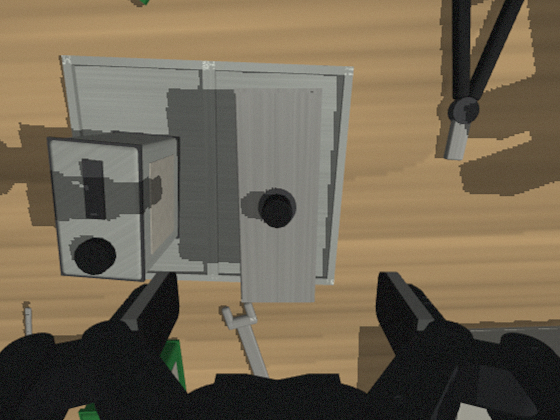

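Call:
drive_tool:
  deltas:
    - [[100,0,-4,0,0.04,0,0],[100,0,-9,0,0.08,0,0],[100,0,-13,0,0.082,0,0],[100,0,-14.1,0.1,0.082,0,0],[100,0,-14.1,0.1,0.082,0,0]]

```text
clock: 28.1
eef_pos: [0.5329, 0.1397, 0.2046]
ee_rot: [[-0.005, 0.12, 0.993], [-0.002, 0.993, -0.12], [-1.0, -0.002, -0.005]]
force: [-0.4, 0.1, 0.0]
opening: 0.0858
```

Run:
```python
from h import *
plan([.5347,.1425,.19],83.3)
c=cal('wrist');snap('wrist','w24');crop('w24','w24c',150,80,410,280,3)
import pickle;pickle.dump(c,open('w.pkl','wb'))
```

```text
cm [1.46 0.3  0.15] rv [-0.003 -0.005  0.002] q7 1.17 pos [0.5329 0.1397 0.2046] op 0.0858 F [-0.4  0.1  0. ] t 28.1
```

View pics/w24c.png

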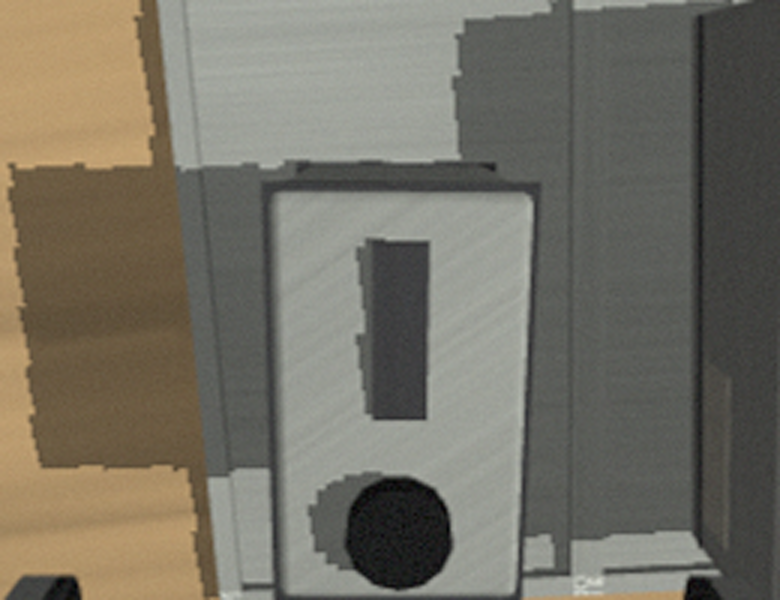

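Run:
```python
from h import *
import pickle;c=pickle.load(open('w.pkl','rb'))
L=[w('wrist',150+x/3,80+y/3,.114,c) for x,y in[(265,185),(540,185),(522,598),(278,598)]];print(np.array(L),np.mean(L,0))
d=L[3]-L[0];print(np.degrees(np.arctan2(d[1],d[0])));d=L[2]-L[1];print(np.degrees(np.arctan2(d[1],d[0])))
plan([np.mean(L,0)[0],np.mean(L,0)[1],.097],83.3)
```

```text
[[0.4752 0.118  0.114 ]
 [0.4831 0.1837 0.114 ]
 [0.5919 0.1705 0.114 ]
 [0.584  0.1049 0.114 ]] [0.5336 0.1443 0.114 ]
-6.891905984119969
-6.902435170665555
cm [10.78  0.24  0.08] rv [-0.001 -0.004  0.001] q7 1.17 pos [0.533  0.1421 0.2048] op 0.085 F [ 0.3 -0.5 -1.1] t 28.1
```

Call:
drive_tool:
  deltas:
    - [[100,3,0.1,0,0,-0.004,0],[100,6,0.2,0,0,-0.004,0],[100,9,0.2,0,0,-0.004,0],[100,11,0.2,0,0,-0.004,0],[100,11,0.2,0,0,-0.004,0]]

```text
clock: 28.65
eef_pos: [0.5301, 0.1458, 0.0914]
ee_rot: [[-0.007, 0.114, 0.993], [-0.003, 0.993, -0.114], [-1.0, -0.003, -0.006]]
force: [-1.0, -0.3, -0.6]
opening: 0.085
```

Run:
```python
from h import *
plan([.5336,.1435,.08],83.2)
snap('scene','s25'); crop('s25','s25c',250,120,390,230,5.5)
snap('wrist','w25')
```

```text
cm [ 1.13 -0.19  0.38] rv [ 0.005 -0.006  0.003] q7 1.19 pos [0.5301 0.1458 0.0914] op 0.085 F [-1.  -0.3 -0.6] t 28.6
```

View pics/s25c.png

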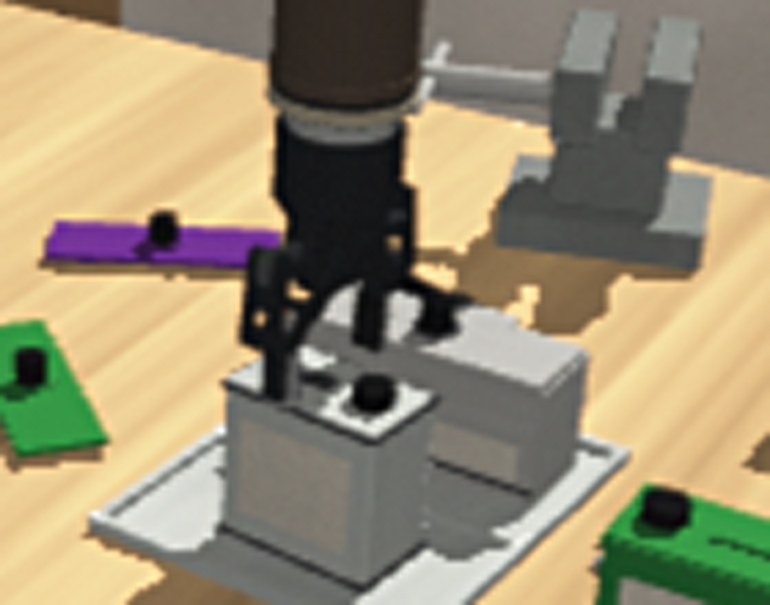

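View pics/w25.png

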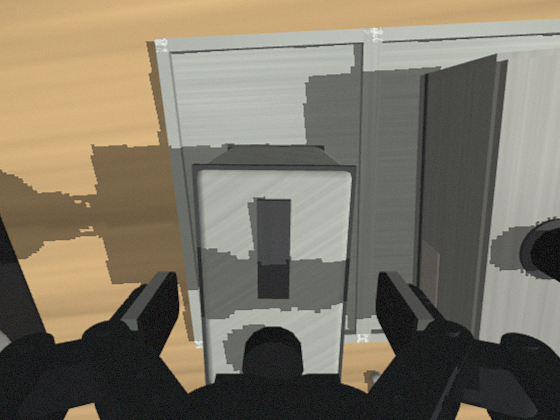

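Call:
drive_tool:
  deltas:
    - [[100,0.5,-0.2,0.4,0.005,-0.006,0.003],[100,1,-0.2,0.4,0.005,-0.006,0.003],[100,1.6,-0.2,0.4,0.005,-0.006,0.003],[100,1.6,-0.2,0.4,0.005,-0.006,0.003]]

```text
clock: 29.15
eef_pos: [0.5357, 0.1431, 0.0779]
ee_rot: [[0.004, 0.12, 0.993], [0.001, 0.993, -0.12], [-1.0, 0.001, 0.004]]
force: [-0.0, -0.6, 0.4]
opening: 0.0851
```

Call:
drive_tool:
  deltas:
    - [[70,0,0,0,0,0,0],[65,0,0,0,0,0,0],[60,0,0,0,0,0,0],[60,0,0,0,0,0,0],[60,0,0,0,0,0,0]]
  force: 70

```text
clock: 29.65
eef_pos: [0.536, 0.1434, 0.0785]
ee_rot: [[0.005, 0.12, 0.993], [0.002, 0.993, -0.12], [-1.0, 0.002, 0.004]]
force: [-1.1, 1.3, 5.4]
opening: 0.0646
```

Run:
```python
from h import *
plan([.5336,.1435,.08],83.2)
snap('wrist','w26')
```

```text
cm [-0.16 -0.02 -0.24] rv [-0.002  0.004 -0.002] q7 1.2 pos [0.536  0.1434 0.0785] op 0.0646 F [-1.1  1.3  5.4] t 29.6
```

View pics/w26.png

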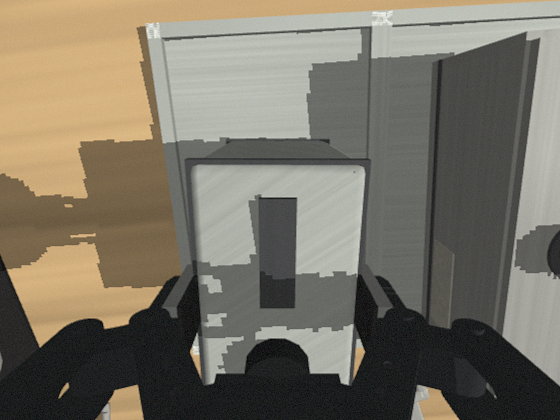

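Call:
drive_tool:
  deltas:
    - [[60,-0.5,0,0,0,0,0],[60,-1.5,0,0,0,0,0],[60,-3,0,0,0,0,0],[60,-5,0,0,0,0,0],[60,-6,0,0,0,0,0]]

```text
clock: 30.2
eef_pos: [0.5363, 0.1433, 0.1402]
ee_rot: [[0.006, 0.12, 0.993], [0.002, 0.993, -0.12], [-1.0, 0.003, 0.006]]
force: [-0.1, 1.0, -4.5]
opening: 0.0642
```

Run:
```python
from h import *
plan([.515,.0,.14],88)
snap('scene','s27'); crop('s27','s27c',230,100,390,230,5)
```

```text
cm [ -0.02 -14.48  -0.39] rv [-0.086  0.006 -0.002] q7 1.18 pos [0.5363 0.1433 0.1402] op 0.0642 F [-0.1  1.  -4.5] t 30.2
```

View pics/s27c.png

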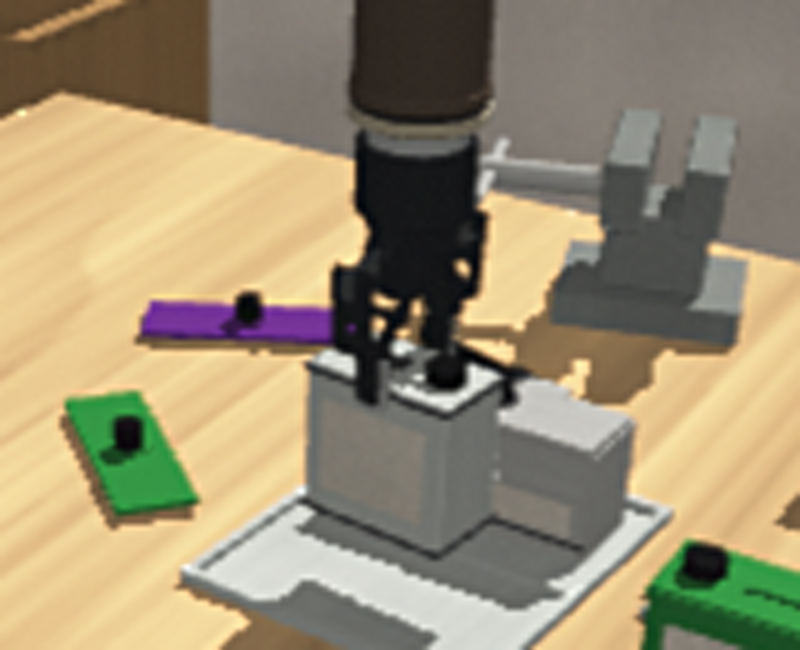

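The can is lifted level. I'll carry it to the clear strip of bench at y≈0.

Call:
drive_tool:
  deltas:
    - [[60,0,-2,0,-0.02,0,0],[60,0,-5,-0.1,-0.04,0,0],[60,0,-8.5,-0.2,-0.06,0,0],[60,0,-12,-0.3,-0.08,0,0],[60,0,-14.5,-0.4,-0.086,0,0]]

```text
clock: 30.75
eef_pos: [0.5145, -0.0027, 0.1403]
ee_rot: [[0.007, 0.036, 0.999], [0.002, 0.999, -0.036], [-1.0, 0.002, 0.007]]
force: [0.5, 0.5, -4.2]
opening: 0.0643
```

Call:
drive_tool:
  deltas:
    - [[60,1,0,0,0,0,0],[60,2,0,0,0,0,0],[60,3,0,0,0,0,0],[60,4,0,0,0,0,0],[60,4.5,0,0,0,0,0]]

```text
clock: 31.25
eef_pos: [0.5142, -0.0016, 0.0938]
ee_rot: [[0.005, 0.034, 0.999], [0.002, 0.999, -0.034], [-1.0, 0.002, 0.005]]
force: [-1.0, -0.1, -5.4]
opening: 0.0642
```

Run:
```python
from h import *
plan([.515,.0,.076],88)
```

```text
cm [1.78 0.16 0.07] rv [ 0.001  0.005 -0.002] q7 1.54 pos [ 0.5142 -0.0016  0.0938] op 0.0642 F [-1.  -0.1 -5.4] t 31.2
```

Call:
drive_tool:
  deltas:
    - [[60,0.8,0.1,0,0,0,0],[60,1.4,0.1,0,0,0,0],[60,1.8,0.1,0,0,0,0],[60,1.9,0.1,0,0,0,0],[60,2,0.1,0,0,0,0]]

```text
clock: 31.75
eef_pos: [0.5142, -0.0003, 0.0744]
ee_rot: [[0.005, 0.034, 0.999], [0.002, 0.999, -0.034], [-1.0, 0.002, 0.005]]
force: [-6.4, 1.7, 17.0]
opening: 0.0643
```

Call:
drive_tool:
  deltas:
    - [[60,0.1,0,0,0,0,0],[60,0.1,0,0,0,0,0]]

```text
clock: 31.95
eef_pos: [0.5142, -0.0004, 0.0745]
ee_rot: [[0.005, 0.034, 0.999], [0.003, 0.999, -0.034], [-1.0, 0.003, 0.005]]
force: [-5.0, -0.4, 8.5]
opening: 0.0643
```

Call:
drive_tool:
  deltas:
    - [[80,0,0,0,0,0,0],[100,0,0,0,0,0,0],[100,0,0,0,0,0,0],[100,0,0,0,0,0,0]]

```text
clock: 32.35
eef_pos: [0.5146, -0.0004, 0.0746]
ee_rot: [[0.006, 0.034, 0.999], [0.003, 0.999, -0.034], [-1.0, 0.003, 0.006]]
force: [-0.7, 0.5, 0.4]
opening: 0.0856
```

Call:
drive_tool:
  deltas:
    - [[100,-1,0,0,0,0,0],[100,-4,0,0,0,0,0],[100,-8,0,0,0,0,0],[100,-12,0,0,0,0,0],[100,-12.5,0,0,0,0,0]]

```text
clock: 32.85
eef_pos: [0.5166, -0.0008, 0.205]
ee_rot: [[0.014, 0.034, 0.999], [0.004, 0.999, -0.035], [-1.0, 0.004, 0.014]]
force: [0.6, -0.4, 0.1]
opening: 0.0854
```

Run:
```python
from h import *
plan([.537,.283,.2],88.2)
snap('wrist','w28')
```

```text
cm [ 0.63 28.43  1.06] rv [-0.003  0.014 -0.004] q7 1.51 pos [ 0.5166 -0.0008  0.205 ] op 0.0854 F [ 0.6 -0.4  0.1] t 32.9
```

View pics/w28.png

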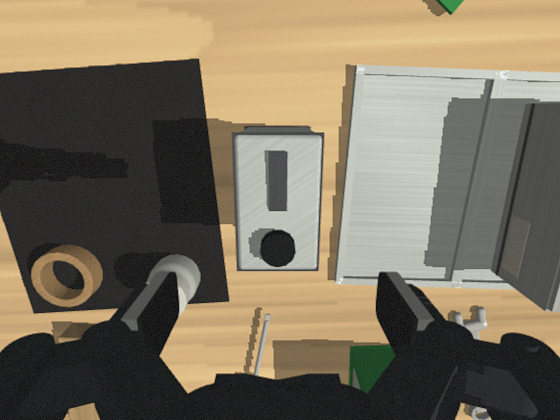

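Call:
drive_tool:
  deltas:
    - [[100,0,4,0.2,0,0.01,0],[100,0,9,0.4,0,0.014,-0.004],[100,0,14,0.6,0,0.014,-0.004],[100,0,19,0.8,0,0.014,-0.004],[100,0,24,1,0,0.014,-0.004]]

```text
clock: 33.4
eef_pos: [0.5334, 0.2404, 0.2038]
ee_rot: [[-0.003, 0.035, 0.999], [-0.001, 0.999, -0.035], [-1.0, -0.001, -0.003]]
force: [2.0, 0.7, -0.2]
opening: 0.0854
```

Call:
drive_tool:
  deltas:
    - [[100,0,3,0,0,0,0],[100,0,5,0,0,0,0],[100,0,5,0,0,0,0]]

```text
clock: 33.7
eef_pos: [0.5341, 0.2932, 0.2027]
ee_rot: [[-0.005, 0.031, 1.0], [-0.0, 1.0, -0.031], [-1.0, -0.001, -0.005]]
force: [0.3, -0.3, -0.4]
opening: 0.0853
```

Run:
```python
from h import *
plan([.537,.283,.15],88.2)
```

```text
cm [ 5.27 -1.01  0.35] rv [ 0.001 -0.005  0.001] q7 1.0 pos [0.5341 0.2932 0.2027] op 0.0853 F [ 0.3 -0.3 -0.4] t 33.7
```

Call:
drive_tool:
  deltas:
    - [[100,1,-0.7,0.2,0,-0.005,0],[100,3,-1,0.3,0,-0.005,0],[100,5,-1,0.3,0,-0.005,0],[100,5.3,-1,0.3,0,-0.005,0],[100,5.3,-1,0.3,0,-0.005,0]]

```text
clock: 34.2
eef_pos: [0.5365, 0.2807, 0.149]
ee_rot: [[-0.001, 0.033, 0.999], [-0.002, 0.999, -0.033], [-1.0, -0.002, -0.001]]
force: [0.1, -0.2, 0.3]
opening: 0.0854
```

Run:
```python
from h import *
plan([.537,.283,.07],88.2)
c=cal('wrist');snap('wrist','w29');plan([.537,.283,.07],88.2)
import pickle;pickle.dump(c,open('w.pkl','wb'))
```

```text
cm [7.9  0.25 0.05] rv [-0.001 -0.001  0.002] q7 1.02 pos [0.5365 0.2807 0.149 ] op 0.0854 F [ 0.1 -0.2  0.3] t 34.2
cm [ 7.99  0.15 -0.  ] rv [-0.001  0.001  0.001] q7 1.02 pos [0.537  0.2816 0.15  ] op 0.0849 F [-0.5  1.  -0.2] t 34.2
```

View pics/w29.png

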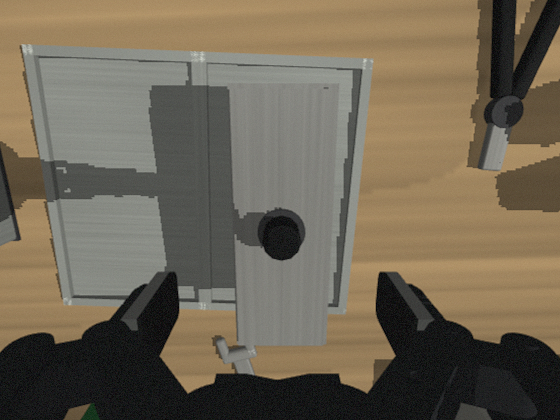

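Call:
drive_tool:
  deltas:
    - [[100,3,0.2,0,0,0,0],[100,5,0.2,0,0,0,0],[100,7,0.2,0,0,0,0],[100,8.2,0.2,0,0,0,0],[100,8.2,0.2,0,0,0,0]]

```text
clock: 34.75
eef_pos: [0.5367, 0.2829, 0.0672]
ee_rot: [[-0.001, 0.033, 0.999], [-0.002, 0.999, -0.033], [-1.0, -0.002, -0.001]]
force: [-0.4, 0.2, -0.5]
opening: 0.0853
```

Run:
```python
from h import *
plan([.537,.283,.056],88.2)
snap('wrist','w30');snap('scene','s30'); crop('s30','s30c',230,100,390,230,5)
```

```text
cm [1.12 0.01 0.03] rv [-0.001 -0.001  0.002] q7 1.03 pos [0.5367 0.2829 0.0672] op 0.0853 F [-0.4  0.2 -0.5] t 34.8
```

View pics/w30.png

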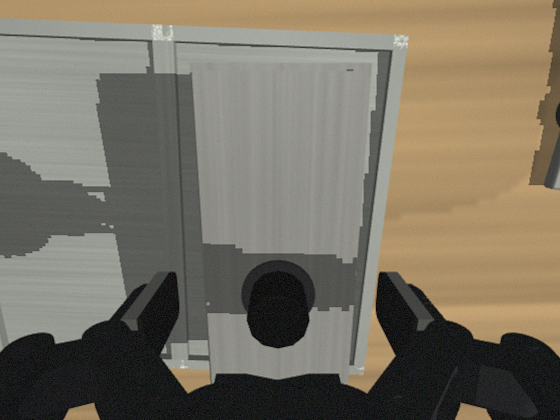

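View pics/s30c.png

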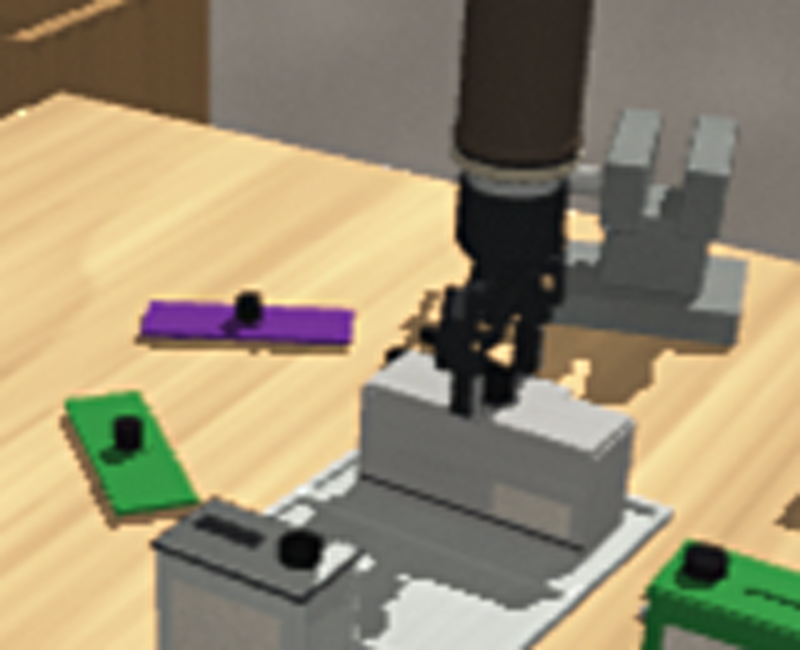

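Call:
drive_tool:
  deltas:
    - [[100,0.4,0,0,0,0,0],[100,0.8,0,0,0,0,0],[100,1.1,0,0,0,0,0],[100,1.1,0,0,0,0,0]]

```text
clock: 35.25
eef_pos: [0.5374, 0.2835, 0.0575]
ee_rot: [[0.001, 0.032, 0.999], [-0.001, 0.999, -0.032], [-1.0, -0.001, 0.001]]
force: [0.4, -0.4, 0.8]
opening: 0.0853
```

Call:
drive_tool:
  deltas:
    - [[75,0,0,0,0,0,0],[65,0,0,0,0,0,0],[60,0,0,0,0,0,0],[60,0,0,0,0,0,0],[60,0,0,0,0,0,0]]
  force: 80

```text
clock: 35.75
eef_pos: [0.5376, 0.2839, 0.0583]
ee_rot: [[0.001, 0.032, 0.999], [-0.0, 0.999, -0.032], [-1.0, -0.0, 0.001]]
force: [-1.5, 1.4, 5.4]
opening: 0.0659
```

Call:
drive_tool:
  deltas:
    - [[60,-0.3,0,0,0,0,0],[60,-0.8,0,0,0,0,0],[60,-1.6,0,0,0,0,0],[60,-2.5,0,0,0,0,0],[60,-3,0,0,0,0,0]]

```text
clock: 36.25
eef_pos: [0.5379, 0.2841, 0.0894]
ee_rot: [[0.002, 0.032, 0.999], [0.0, 0.999, -0.032], [-1.0, 0.0, 0.002]]
force: [-0.8, -0.1, -6.5]
opening: 0.0654
```

Run:
```python
from h import *
plan([.525,.139,.11],86)
snap('wrist','w31');snap('scene','s31'); crop('s31','s31c',230,100,390,230,5)
```

```text
cm [ -2.07 -14.54  -0.82] rv [ 0.038  0.002 -0.   ] q7 1.02 pos [0.5379 0.2841 0.0894] op 0.0654 F [-0.8 -0.1 -6.5] t 36.2
```

View pics/w31.png

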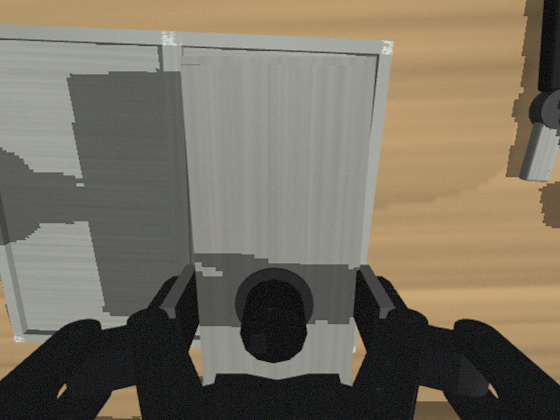

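View pics/s31c.png

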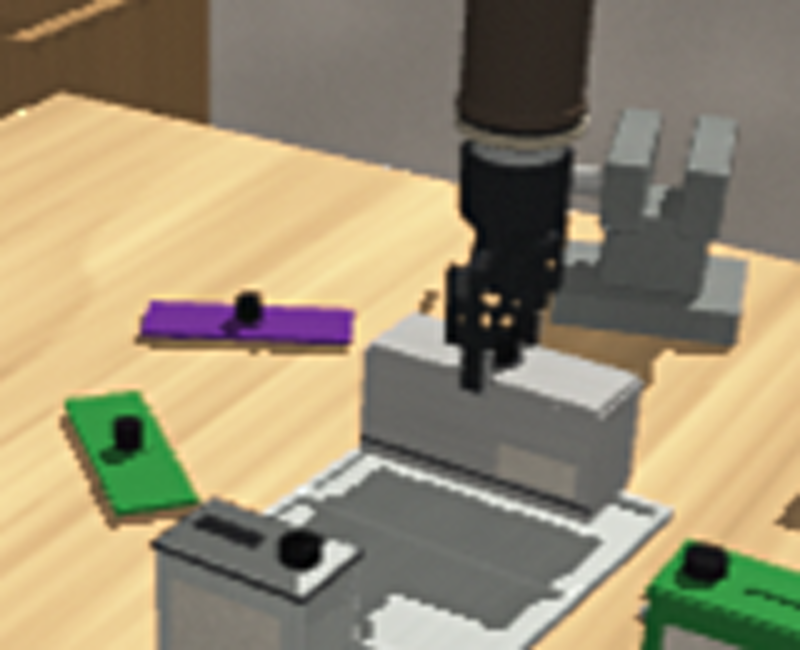

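Call:
drive_tool:
  deltas:
    - [[60,-0.5,-1.5,-0.1,0.01,0,0],[60,-1,-4.5,-0.2,0.02,0,0],[60,-1,-8,-0.4,0.03,0,0],[60,-1,-11.5,-0.6,0.038,0,0],[60,-1,-14,-0.8,0.038,0,0]]

```text
clock: 36.85
eef_pos: [0.525, 0.1408, 0.0993]
ee_rot: [[0.002, 0.073, 0.997], [-0.001, 0.997, -0.073], [-1.0, -0.001, 0.003]]
force: [0.6, -0.5, -7.8]
opening: 0.0654
```

Call:
drive_tool:
  deltas:
    - [[60,0,0,0,0,0,0],[60,0,0,0,0,0,0]]

```text
clock: 37.05
eef_pos: [0.5249, 0.1391, 0.0995]
ee_rot: [[0.002, 0.076, 0.997], [-0.001, 0.997, -0.076], [-1.0, -0.001, 0.003]]
force: [0.9, 1.1, -7.0]
opening: 0.0654
```

Run:
```python
from h import *
plan([.526,.139,.07],86)
c=cal('wrist');snap('wrist','w32');snap('scene','s32'); crop('s32','s32c',230,100,390,230,5)
import pickle;pickle.dump(c,open('w.pkl','wb'))
```

```text
cm [ 2.95 -0.    0.1 ] rv [-0.006  0.003  0.001] q7 1.2 pos [0.5249 0.1391 0.0995] op 0.0654 F [ 0.9  1.1 -7. ] t 37.0
```

View pics/w32.png

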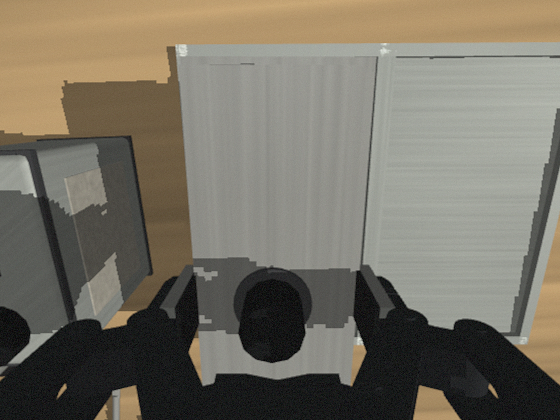

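View pics/s32c.png

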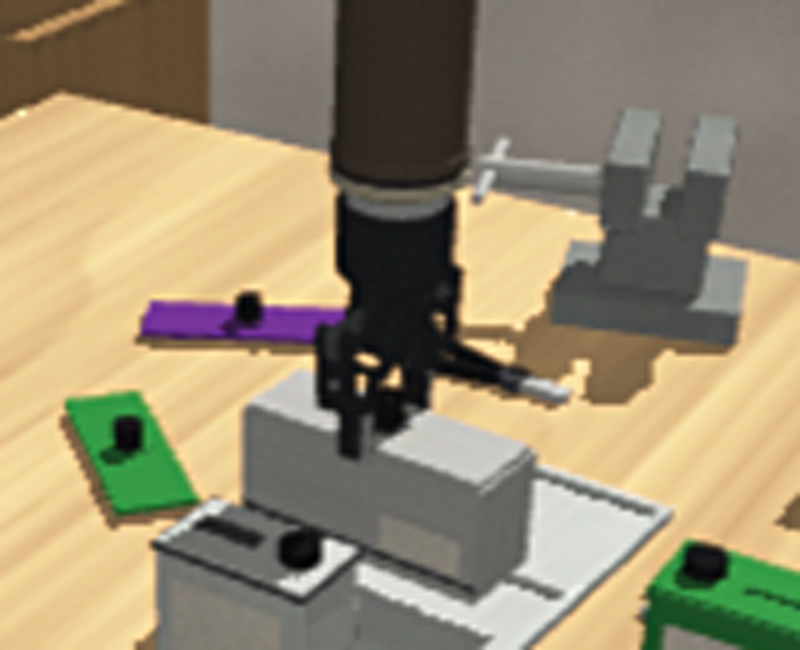

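Run:
```python
from h import *
import pickle;c=pickle.load(open('w.pkl','rb'))
a=w('wrist',178,45,.010,c);b=w('wrist',526,343,.010,c);d=w('wrist',386,46,.010,c)
print(a,b,(a+b)/2,d)
e=(d-a);print(np.degrees(np.arctan2(e[1],e[0]))-90, np.linalg.norm(e))
for p in((185,58),(375,55)): print(w('wrist',*p,.134,c))
```

```text
[0.4032 0.0821 0.01  ] [0.6566 0.3438 0.01  ] [0.5299 0.213  0.01  ] [0.4143 0.2197 0.01  ]
-4.611142524088933 0.1379872301339091
[0.4318 0.1153 0.134 ]
[0.4357 0.1782 0.134 ]
```

Call:
drive_tool:
  deltas:
    - [[60,0.8,0.1,0.1,0,0,0],[60,1.8,0.2,0.1,0,0,0],[60,2.8,0.2,0.1,0,0,0],[60,3.5,0.2,0.1,0,0,0],[60,3.8,0.2,0.1,0,0,0]]

```text
clock: 37.65
eef_pos: [0.5256, 0.1433, 0.06]
ee_rot: [[0.001, 0.072, 0.997], [-0.001, 0.997, -0.072], [-1.0, -0.001, 0.001]]
force: [0.0, -0.6, -5.9]
opening: 0.0657
```

Call:
drive_tool:
  deltas:
    - [[60,0.2,0,0,0,0,0],[60,0.4,0,0,0,0,0],[60,0.4,0,0,0,0,0]]

```text
clock: 37.95
eef_pos: [0.5257, 0.1435, 0.0582]
ee_rot: [[0.002, 0.072, 0.997], [-0.0, 0.997, -0.072], [-1.0, -0.0, 0.002]]
force: [-8.4, -1.4, 20.0]
opening: 0.0653
```

Contact is at the height I expected for the seated box, so I release.

Call:
drive_tool:
  deltas:
    - [[75,0,0,0,0,0,0],[100,0,0,0,0,0,0],[100,0,0,0,0,0,0],[100,0,0,0,0,0,0]]

```text
clock: 38.35
eef_pos: [0.5263, 0.1436, 0.0585]
ee_rot: [[0.003, 0.072, 0.997], [0.0, 0.997, -0.072], [-1.0, 0.0, 0.003]]
force: [0.1, 0.1, 0.3]
opening: 0.0851
```

Call:
drive_tool:
  deltas:
    - [[100,-1,0,0,0,0,0],[100,-4,0,0,0,0,0],[100,-8,0,0,0,0,0],[100,-12,0,0,0,0,0],[100,-14.5,0,0,0,0,0]]

```text
clock: 38.85
eef_pos: [0.527, 0.1438, 0.2073]
ee_rot: [[0.006, 0.073, 0.997], [0.001, 0.997, -0.073], [-1.0, 0.002, 0.006]]
force: [0.1, -0.6, 0.0]
opening: 0.0855
```

Run:
```python
from h import *
plan([.5145,-.0005,.2],88)
snap('wrist','w33');snap('scene','s33'); crop('s33','s33c',230,100,390,250,5)
```

```text
cm [  0.7  -14.49  -0.21] rv [-0.038  0.006 -0.002] q7 1.18 pos [0.527  0.1438 0.2073] op 0.0855 F [ 0.1 -0.6  0. ] t 38.9
```

View pics/s33c.png

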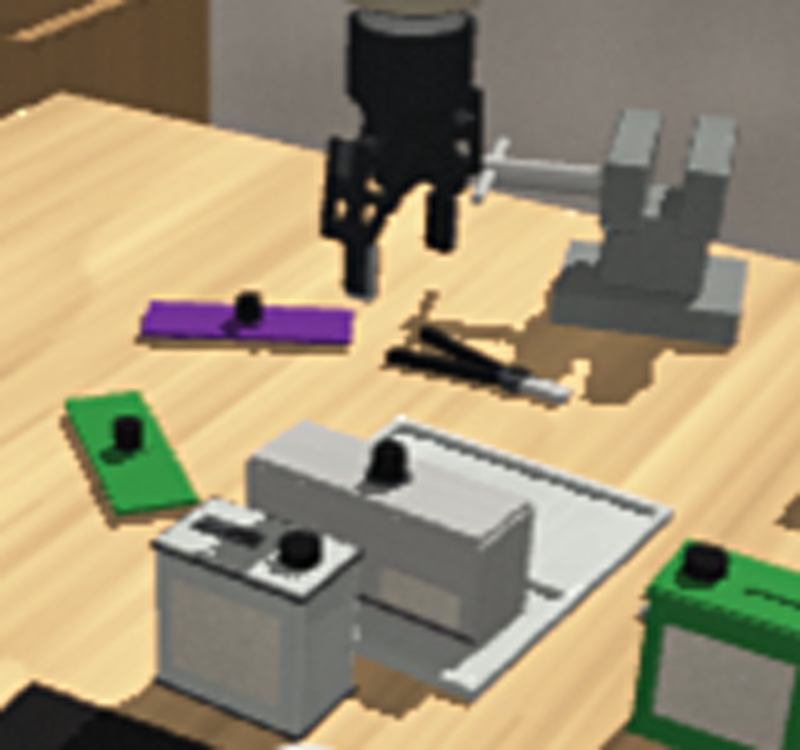

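View pics/w33.png

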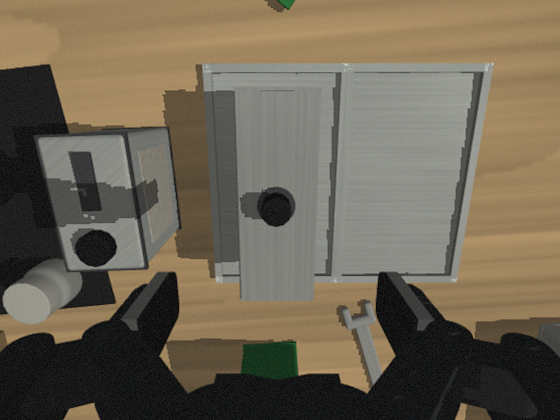

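The box is in the −y bay with its lid on, and the can waits on the bench. I'll fetch the can.

Call:
drive_tool:
  deltas:
    - [[100,0,-3,0,-0.02,0.006,0],[100,0,-7,0,-0.038,0.006,0],[100,0,-11,-0.1,-0.038,0.006,0],[100,0,-14,-0.2,-0.038,0.006,0],[100,0,-14.5,-0.2,-0.038,0.006,0]]

```text
clock: 39.45
eef_pos: [0.5149, -0.0048, 0.2076]
ee_rot: [[0.003, 0.041, 0.999], [0.001, 0.999, -0.041], [-1.0, 0.002, 0.003]]
force: [1.1, -0.2, -0.3]
opening: 0.0856
```

Call:
drive_tool:
  deltas:
    - [[100,0,0,0,0,0,0],[100,0,0,0,0,0,0]]

```text
clock: 39.65
eef_pos: [0.5149, -0.0043, 0.2075]
ee_rot: [[0.003, 0.04, 0.999], [0.002, 0.999, -0.04], [-1.0, 0.002, 0.003]]
force: [0.1, -0.2, 0.3]
opening: 0.0857
```

Run:
```python
from h import *
plan([.5146,-.0004,.085],88.05)
c=cal('wrist');snap('wrist','w34')
import pickle;pickle.dump(c,open('w.pkl','wb'))
```

```text
cm [12.25  0.37 -0.08] rv [-0.006  0.003 -0.002] q7 1.5 pos [ 0.5149 -0.0043  0.2075] op 0.0857 F [ 0.1 -0.2  0.3] t 39.6
```

View pics/w34.png

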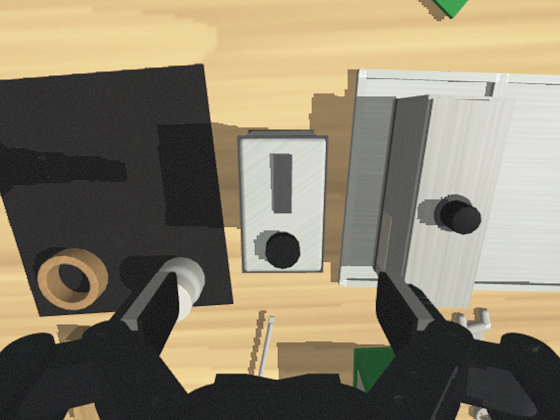

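Call:
drive_tool:
  deltas:
    - [[100,3,0.3,-0.1,-0.006,0,0],[100,6,0.4,-0.1,-0.006,0.003,0],[100,9,0.4,-0.1,-0.006,0.003,0],[100,11,0.4,-0.1,-0.006,0.003,0],[100,11.2,0.4,-0.1,-0.006,0.003,0]]

```text
clock: 40.2
eef_pos: [0.5127, 0.002, 0.0931]
ee_rot: [[-0.005, 0.031, 1.0], [0.002, 1.0, -0.031], [-1.0, 0.002, -0.005]]
force: [-0.0, 0.1, -0.3]
opening: 0.0853
```

Run:
```python
from h import *
plan([.5146,-.0004,.0735],88.05)
```

```text
cm [ 1.96 -0.24  0.2 ] rv [ 0.003 -0.005 -0.002] q7 1.53 pos [0.5127 0.002  0.0931] op 0.0853 F [-0.   0.1 -0.3] t 40.2
```

Call:
drive_tool:
  deltas:
    - [[100,0.5,-0.2,0.2,0.003,-0.005,0],[100,1.2,-0.2,0.2,0.003,-0.005,0],[100,1.9,-0.2,0.2,0.003,-0.005,0],[100,1.9,-0.2,0.2,0.003,-0.005,0]]

```text
clock: 40.6
eef_pos: [0.5144, 0.0002, 0.0737]
ee_rot: [[-0.0, 0.034, 0.999], [0.002, 0.999, -0.034], [-1.0, 0.002, -0.0]]
force: [-0.1, 0.8, 0.7]
opening: 0.0855
```

Call:
drive_tool:
  deltas:
    - [[70,0,0,0,0,0,0],[65,0,0,0,0,0,0],[60,0,0,0,0,0,0],[60,0,0,0,0,0,0],[60,0,0,0,0,0,0]]
  force: 70

```text
clock: 41.1
eef_pos: [0.5146, -0.0, 0.0745]
ee_rot: [[0.001, 0.034, 0.999], [0.002, 0.999, -0.034], [-1.0, 0.002, 0.001]]
force: [-2.2, 0.3, 6.1]
opening: 0.0648
```

Call:
drive_tool:
  deltas:
    - [[60,-1,0,0,0,0,0],[60,-3,0,0,0,0,0],[60,-7,0,0,0,0,0],[60,-11,0,0,0,0,0],[60,-14.5,0,0,0,0,0]]

```text
clock: 41.6
eef_pos: [0.5142, -0.0004, 0.2219]
ee_rot: [[0.001, 0.034, 0.999], [0.002, 0.999, -0.034], [-1.0, 0.002, 0.001]]
force: [0.9, 1.0, -3.6]
opening: 0.0642
```

Run:
```python
from h import *
plan([.535,.281,.23],86)
snap('scene','s35')
```

```text
cm [-0.75 28.2   1.11] rv [ 0.035  0.001 -0.002] q7 1.49 pos [ 0.5142 -0.0004  0.2219] op 0.0642 F [ 0.9  1.  -3.6] t 41.6
```

View pics/s35.png

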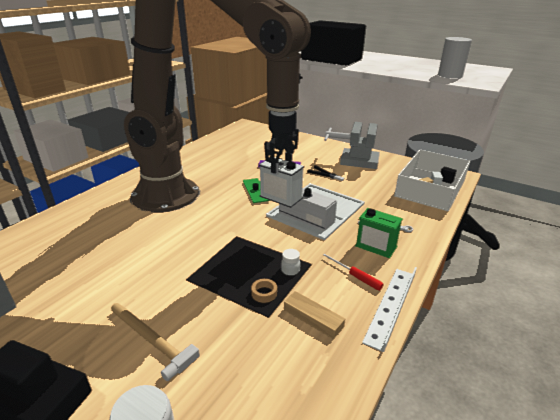

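Call:
drive_tool:
  deltas:
    - [[60,-1,2,0.1,0.01,0,0],[60,-1.5,6,0.3,0.02,0,0],[60,-1.5,10,0.5,0.03,0,0],[60,-1.5,14,0.6,0.035,0,0],[60,-1.5,18,0.8,0.035,0,0]]

```text
clock: 42.15
eef_pos: [0.5305, 0.1804, 0.2434]
ee_rot: [[0.009, 0.07, 0.997], [0.003, 0.998, -0.07], [-1.0, 0.003, 0.008]]
force: [0.3, -0.3, -4.2]
opening: 0.0639
```

Call:
drive_tool:
  deltas:
    - [[60,0,4,0.1,0,0,0],[60,0,8,0.2,0,0,0],[60,0,10,0.3,0,0,0],[60,0,10,0.3,0,0,0]]

```text
clock: 42.55
eef_pos: [0.5394, 0.284, 0.2434]
ee_rot: [[0.008, 0.065, 0.998], [0.004, 0.998, -0.065], [-1.0, 0.005, 0.007]]
force: [-0.8, -1.1, -4.5]
opening: 0.064
```

Call:
drive_tool:
  deltas:
    - [[60,0,0,0,0,0,0],[60,0,0,0,0,0,0]]

```text
clock: 42.75
eef_pos: [0.5393, 0.2828, 0.2433]
ee_rot: [[0.007, 0.066, 0.998], [0.003, 0.998, -0.066], [-1.0, 0.004, 0.007]]
force: [-0.5, 0.3, -4.6]
opening: 0.0644
```

Run:
```python
from h import *
plan([.535,.281,.12],86)
snap('wrist','w36')
```

```text
cm [12.33 -0.26 -0.5 ] rv [ 0.004  0.007 -0.004] q7 0.97 pos [0.5393 0.2828 0.2433] op 0.0644 F [-0.5  0.3 -4.6] t 42.8
```

View pics/w36.png

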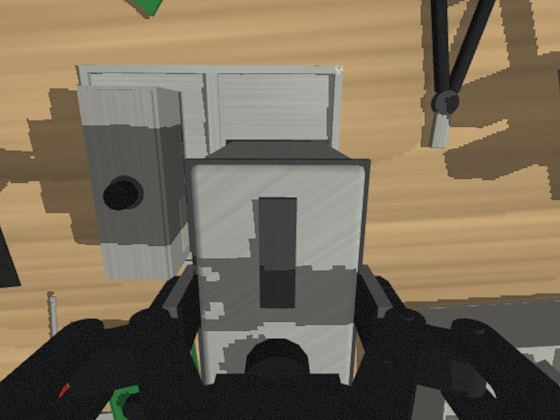

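Call:
drive_tool:
  deltas:
    - [[60,2,-0.1,-0.3,0,0.004,0],[60,5,-0.2,-0.4,0,0.007,-0.004],[60,8,-0.2,-0.4,0,0.007,-0.004],[60,11,-0.2,-0.4,0,0.007,-0.004],[60,13,-0.2,-0.4,0,0.007,-0.004]]

```text
clock: 43.3
eef_pos: [0.5358, 0.2793, 0.1117]
ee_rot: [[-0.001, 0.068, 0.998], [-0.002, 0.998, -0.068], [-1.0, -0.002, -0.001]]
force: [0.3, -0.0, -4.7]
opening: 0.0643
```

Run:
```python
from h import *
plan([.535,.281,.0785],86)
```

```text
cm [ 3.31  0.17 -0.08] rv [ 0.001 -0.001  0.002] q7 0.98 pos [0.5358 0.2793 0.1117] op 0.0643 F [ 0.3 -0.  -4.7] t 43.3
```

Call:
drive_tool:
  deltas:
    - [[60,0.8,0.1,0,0,0,0],[60,1.6,0.1,0,0,0,0],[60,2.4,0.1,0,0,0,0],[60,3,0.1,0,0,0,0],[60,3.2,0.1,0,0,0,0]]

```text
clock: 43.8
eef_pos: [0.5359, 0.2803, 0.0795]
ee_rot: [[-0.001, 0.068, 0.998], [-0.002, 0.998, -0.068], [-1.0, -0.002, -0.001]]
force: [-0.0, 0.0, -3.4]
opening: 0.0641
```

Call:
drive_tool:
  deltas:
    - [[60,0.2,0,0,0,0,0],[60,0.3,0,0,0,0,0],[60,0.3,0,0,0,0,0]]

```text
clock: 44.1
eef_pos: [0.536, 0.2803, 0.0786]
ee_rot: [[-0.0, 0.069, 0.998], [-0.001, 0.998, -0.069], [-1.0, -0.001, -0.0]]
force: [-6.5, -2.8, 13.5]
opening: 0.0645
```

The can touches down at the expected height, so I release it and back off.

Call:
drive_tool:
  deltas:
    - [[75,0,0,0,0,0,0],[100,0,0,0,0,0,0],[100,0,0,0,0,0,0],[100,0,0,0,0,0,0]]

```text
clock: 44.5
eef_pos: [0.5363, 0.2806, 0.0788]
ee_rot: [[0.0, 0.068, 0.998], [-0.0, 0.998, -0.068], [-1.0, -0.0, 0.0]]
force: [0.7, 0.3, 0.5]
opening: 0.0854
```

Call:
drive_tool:
  deltas:
    - [[100,-1,0,0,0,0,0],[100,-4,0,0,0,0,0],[100,-8,0,0,0,0,0],[100,-12,0,0,0,0,0],[100,-15,0,0,0,0,0]]

```text
clock: 45.0
eef_pos: [0.537, 0.2809, 0.2323]
ee_rot: [[0.003, 0.069, 0.998], [0.001, 0.998, -0.069], [-1.0, 0.001, 0.003]]
force: [0.3, 0.9, -0.2]
opening: 0.0854
```

Call:
drive_tool:
  deltas:
    - [[100,-3,0,-4,0,0,0],[100,-3,0,-8,0,0,0],[100,-3,0,-12,0,0,0],[100,-3,0,-16,0,0,0],[100,-3,0,-16,0,0,0]]

```text
clock: 45.5
eef_pos: [0.3724, 0.2928, 0.2629]
ee_rot: [[0.002, 0.063, 0.998], [0.002, 0.998, -0.063], [-1.0, 0.002, 0.001]]
force: [0.6, 0.5, -0.1]
opening: 0.0851
```

Run:
```python
from h import *
st()
snap('top','t37');snap('scene','s37')
crop('t37','t37c',150,145,270,245,6); crop('s37','s37c',230,120,390,250,5)
```

```text
45.5 pos [0.3724 0.2928 0.2629] op 0.0850815881802746 F [ 0.6116  0.4637 -0.0731]
[[ 0.0016  0.0634  0.998 ]
 [ 0.0023  0.998  -0.0634]
 [-1.      0.0024  0.0015]]
q [-0.799   0.1467  0.0232  1.8609 -0.0043  1.1313  0.7332]
```

View pics/t37.png

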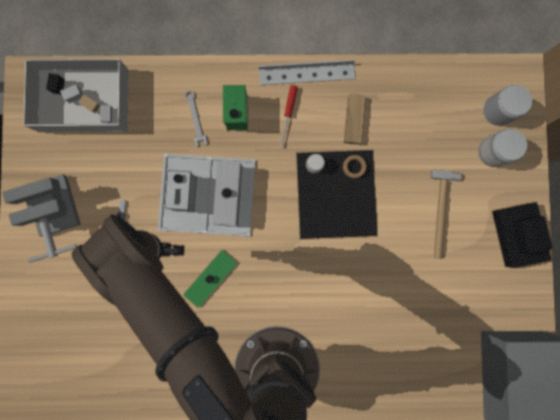

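View pics/t37c.png

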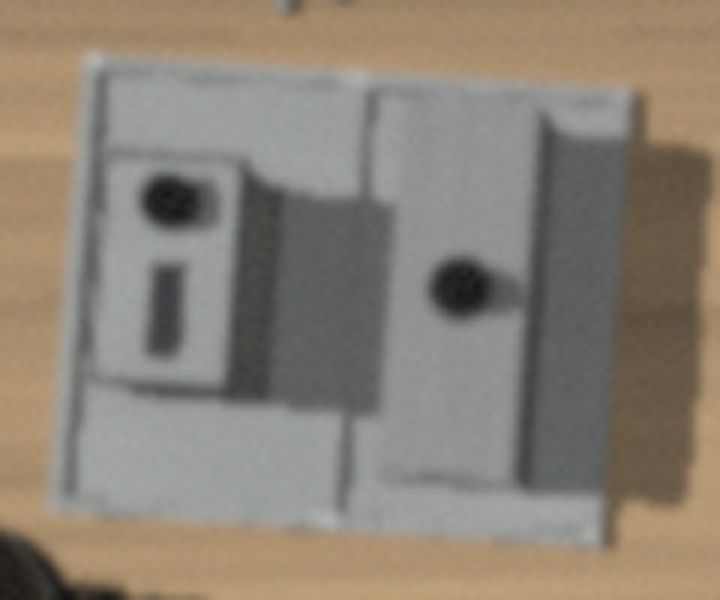

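View pics/s37c.png

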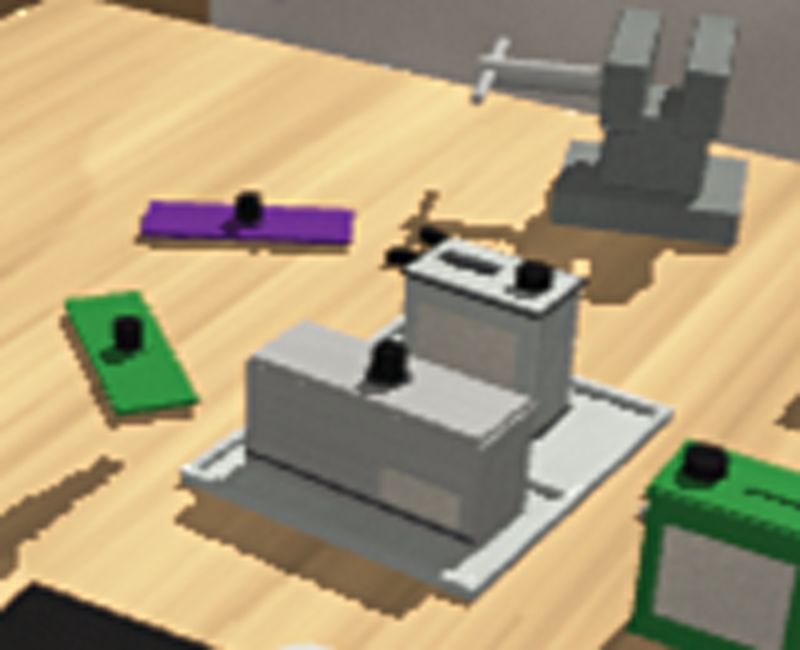

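Run:
```python
from h import *
print(manip.finish_job())
```

```text
the job is handed in; nothing more can be done
None
```

The job is done and handed in at about 45.6 s; no verdict was reported.

- **Lid off:** I lifted it off by the knob and laid it flat on the bench between the rack and the mat.
- **Sleeves:** Only two were there. Both went into the box standing, and the mat is now clear of sleeves.
- **Lid back on:** It touched down at tool height 0.0962 m, against 0.0963 m expected for fully down, and it looks flush in the scene picture.
- **Swap:** I parked the can on the bench, moved the box to the −y bay, then put the can in the +y bay. Both touched down within about 1 mm of the heights at which they were gripped.

**Last checks:** The final top and scene pictures show box and can upright inside their new bays. The jar, tape, tools and the green and purple look-alikes look unmoved. The highest wrist force I read was about 20 N, and the arm ended clear of everything.

**What failed or disagreed:**
- **Missed grasp:** The first try at the knob closed on air. The fingertips stood roughly 10 to 20 mm higher than the stated tool offset suggested, so I gripped lower from then on.
- **Position estimates:** The top and wrist cameras differed by up to about 5 mm on the box and rack. That is well inside the room in the bays.

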